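Close a split bearing housing on its dowels and hold it shut

ROBOT

A 6-joint arm with a two-finger parallel gripper is mounted at the origin on a cart in front of the work surface, level with it; the furniture and walls round the work are solid. World frame = base frame: x ahead of the robot, y to its left, z up, the work surface at z = 0. Lengths are in m, angles in rad, forces in N, time in s.
With the tool pointing down it reaches from about 0.375 to 0.9 m from the base axis. Payload 3.1 kg.
Tool frame: the origin (TCP) lies at the very end of the fingers, on their centre line; the grasp point (between the pads) lies 19 mm behind it; z points along the fingers, y is the direction in which the jaws open and shut (so a half turn about z gives the same grasp; the last joint's range is limited). The gripper opens to 87 mm and grips with 3 to 60 N. Pads are 19 mm wide; open, the fingers measure 117 mm over their backs; the gripper's body (75 mm by 190 mm) begins 51 mm behind the grasp point.
Start: joints at [-0.178, 0.527, 1.433, -0, 1.181, -0.178], TCP at [0.625, 0, 0.199] pointing down, gripper open.
Joint ranges: [-3.08, 3.08], [-0.75, 2.2], [0.22, 2.44], [-1.43, 4.57], [0, 2.65], [-2.85, 2.85]. Speed limits (rad/s): [2.79, 2.79, 3.14, 3.14, 3.14, 3.14].

INTERFACE

Orientations are given as a unit quaternion [x, y, z, w].
In Python, from rig import robot, optics gives the robot as it stands.
- The arm moves only by the shell command python3 -m inch 'ROWS' [FORCE]. ROWS is JSON, a list of rows, each an object of numbers: "ax", "ay", "az": the turn, a rotation vector about the tool's x, y, z in rad; "dx", "dy", "dz": the shift along the tool's x, y, z in mm; "gripper": the opening in per cent of the stroke, from 0 (shut) to 100 (fully open). In form: [{"ax": .., "ay": .., "az": .., "dx": .., "dy": .., "dz": .., "gripper": ..}, ...]. A call has 1 to 8 rows; each row shifts and turns the commanded pose from where the row before left it, along the tool's axes as they then stand; what a row does not reach is not made up. A row lasts 1/10 s, in which the tool goes at most 50 mm and 8.59 degrees, less where a joint would pass 70% of its speed; a pose out of reach is approached as far as the arm can. A call with a gripper value outside its range is refused whole. The fingers move at their own pace and stop on an object; FORCE is the grip in N (left out, the last holds). Time passes only in rows, so rows that do not move let the fingers close. It gives the time, the measured TCP pose, the force and the opening at its end, in the units of the state.
- robot.get_obs(): the state, without advancing time (a new reading comes with each control period).
- optics.camera(name): name is "scene" or "side" or "wrist"; returns a dict with "img" (400x640x3 uint8, red, green, blue), "depth" (400x640 float32, m along the optical axis (not along the pixel's ray), 0 where there is no reading), "camera_matrix" (3x3 intrinsics, pixels), "k1" (the pictures are not rectified: a ray, as slopes to the right and down, at radius r is drawn at 1 + k1 r^2 times it, then the intrinsics apply), "position" and "attitude" of the camera in the world. Camera axes: x right, y up, looking along -z (the intrinsics and any distortion apply to the point x, -y, -z); pixel columns grow to the right and rows downward; lengths in m; the calibration is good to about 2 mm. A picture is of the moment at which its call begins.
- robot.hand_in(): hands the job in, once; it reports no verdict.
The state is a dict: "time": time; "q": joint angles; "joint_velocities": joint speeds; "joint_torque": joint torques, N m; "position": TCP position; "tool_rot": TCP orientation; "ft_force": force on the tool from outside, world axes, zero at the start; "moment": the same for the moment, N m; "grip_width": finger opening in m.
Only numpy, scipy, OpenCV 4.12 (cv2) and the standard library are available. Lean on these libraries where they do the work, as an engineer would, in place of code of your own. Each camera call takes 0.05 s, during which the arm holds its last target.

TASK

Close the blue split bearing housing: first pull the long brass guide pin out of its black upright holder, stand it fully home in the empty dowel hole of the lower half and let go of it. Then lift the cap by its lug, lower it over the guide pin and the short dowel until it sits flush on the lower half, and press it down with about 15 N. Finish while still holding the cap pressed down; leave the oil bottle, the loose ring and the tape roll where they are.

Things in the scene. Friction and masses are not known exactly. Their poses are not given: they have to be found in the camera images.
- base_split (a point): centre of the split face (top, 50 mm above the bench) of the lower half. Axes: y along the line of the two dowel places, x along the bearing bore, z up. Ears 44 (x) by 34 mm (y), centred at y = +52 and -52 mm, end at this face. In the -y ear a fixed steel dowel, 12 mm thick with a cone tip, stands 20 mm above the face; the +y ear has the empty hole (base_hole).
- base_hole (a point): mouth centre of the empty upright dowel hole in the lower half, on the split face: 13.2 mm bore with a 3 mm chamfer, 30 mm deep, flat blind floor. Axes as base_split.
- housing_base: lower half of the blue housing, bolted down (fixed): foot 60 x 176 x 12 mm. Origin at the centre of its underside on the bench, axes as base_split. A steel bearing ring (62 mm across, 12 mm wide) is fixed upright in its bore, midway between the ears; the ring's top is 31 mm above the split face. The -y ear (dowel) has a bright top.
- cap_center (a point): centre, 40 mm above the underside, of the loose cap, which stands on the bench. y runs along the line of its two holes. A blue lug on top, 24 mm thick in x, 40 mm long in y, reaches from 4 to 40 mm above this point: grip it across its thickness (along x). Seated, this point is 40 mm above base_split with the y axes parallel; either way round fits.
- housing_cap: the cap: blue arch with two bright ears, 44 (x) by 138 (y) by 80 mm tall, 0.26 to 0.46 kg; origin at the centre of its underside. Through holes of 14.8 mm bore, chamfered below, at y = +52 and -52 mm in ears 18 mm thick. The arch is 44 mm high, bore radius 34 mm.
- pin_center (a point): centre, half-way along, of the brass guide pin: 12 mm thick, 90 mm long, z along it; at the start upright, foot 40 mm deep in the holder, upper 50 mm free. Chamfered foot, the top 8 mm are a cone. Fully home, its foot is on the floor of the base hole, this point is 15 mm above base_hole and the pin stands 60 mm above the split face.
- guide_pin: the guide pin (see pin_center), 0.06 to 0.11 kg; origin at the centre of its foot.
- holder_mouth (a point): mouth centre of the hole in the black pin holder, 70 mm above the bench: a fixed block 50 x 50 mm on a 56 x 66 mm foot; hole 13.5 mm, 40 mm deep. Close behind it (x above 0.47 m) is the 90 mm high black plinth of the grey testing machine, whose body rises over 0.3 m behind: pass in front of it.
- oil_bottle: cream oil bottle with a red nozzle, 42 mm across, 118 mm tall; origin at the centre of its underside. Bystander.
- loose_ring: loose grey steel bearing ring lying flat, 72 mm across, 12 mm high; origin at the centre of its underside. Bystander.
- tape_roll: green roll of tape lying flat, 91 mm across, 20 mm high; origin at the centre of its underside. Bystander.

How it is judged:
By the outcome, as a careful person would: the job done as asked, in the order asked, and still so for the second after the job is handed in, while the arm keeps its last pose, push and grip.
It also fails if it takes over 69 s, if anything falls off the work surface, if the arm or the gripper's body presses on something with over 40 N, if the wrist force passes 120 N, or if a joint passes its speed limit or range.

## Working session

There is one attempt and no reset: what is moved stays moved. The work goes in short steps, Python scripts to look and compute and a shell command to move; the robot and the scene stay as the last step left them, time stands still between calls to the robot, and variables do not carry over. Pictures are saved under pics/ and viewed, and the job is handed in when it is done.

```bash
ls; mkdir -p pics; cat > h.py <<'E'
import numpy as np, cv2
from scipy.spatial.transform import Rotation as R
from rig import robot, optics
def snap(name,fn):
    c=optics.camera(name); cv2.imwrite('pics/'+fn+'.png',c['img'][:,:,::-1]); np.savez('pics/'+fn+'.npz',**{k:np.asarray(v) for k,v in c.items()}); return c
def load(fn): return dict(np.load('pics/'+fn+'.npz'))
def att(c):
    a=np.asarray(c['attitude'],float); return a if a.shape==(3,3) else R.from_quat(a).as_matrix()
def rays(c,uv):
    K=np.asarray(c['camera_matrix']); k=float(c['k1']); uv=np.atleast_2d(uv).astype(float)
    return cv2.undistortPoints(uv.reshape(-1,1,2),K,np.array([k,0,0,0.])).reshape(-1,2)
def atz(c,uv,z):
    s=rays(c,uv); d=np.c_[s[:,0],-s[:,1],-np.ones(len(s))]@att(c).T; p=np.asarray(c['position'])
    return p+d*((z-p[2])/d[:,2])[:,None]
def cloud(c):
    h,w=c['depth'].shape; u,v=np.meshgrid(np.arange(w),np.arange(h)); s=rays(c,np.c_[u.ravel(),v.ravel()])
    D=c['depth'].ravel(); P=np.c_[s[:,0]*D,-s[:,1]*D,-D]@att(c).T+np.asarray(c['position']); P[D==0]=np.nan
    return P.reshape(h,w,3)
def proj(c,p):
    q=(np.atleast_2d(p)-np.asarray(c['position']))@att(c); x=q[:,0]/-q[:,2]; y=-q[:,1]/-q[:,2]; f=1+float(c['k1'])*(x*x+y*y); K=np.asarray(c['camera_matrix'])
    return np.c_[K[0,0]*x*f+K[0,2],K[1,1]*y*f+K[1,2]]
E
python3 - <<'E'
from h import *
for n in ['scene','side','wrist']:
    c=snap(n,n+'0'); print(n,c['camera_matrix'],c['k1'],c['position'],c['attitude'])
print(robot.get_obs())
E
```

```text
pics
scene [[516.16564564   0.         316.76759151]
 [  0.         516.16564564 194.17802579]
 [  0.           0.           1.        ]] -0.1723015437366727 [-0.1355175  -1.11665479  0.74410016] [ 0.4933925  -0.13844365 -0.21675215  0.83091257]
side [[463.66137226   0.         318.84780716]
 [  0.         463.66137226 191.82550513]
 [  0.           0.           1.        ]] 0.026678029796856517 [ 0.4128369  -0.93959427  0.83218542] [ 0.42799046 -0.01701964 -0.06167243  0.90151595]
wrist [[277.34088568   0.         320.46968515]
 [  0.         277.34088568 202.20311234]
 [  0.           0.           1.        ]] -0.038831222374390066 [0.62589156 0.07955561 0.38402784] [-1.46197740e-01  1.22228820e-03 -9.64488906e-05  9.89254627e-01]
{'time': 0.15, 'q': array([-1.78508364e-01,  5.28263504e-01,  1.43360143e+00, -1.32725335e-05,
        1.18141974e+00, -1.78523894e-01]), 'joint_velocities': array([ 0.00065764, -0.00220069, -0.00256084, -0.00060558,  0.0003696 ,
       -0.00059153]), 'joint_torque': array([ 9.14956272e-04, -4.40429199e+01, -1.76841742e+01,  6.33679633e-02,
        5.52540855e-02, -1.06930895e-04]), 'position': array([6.24395498e-01, 1.29200324e-04, 1.98191876e-01]), 'tool_rot': array([ 7.07099252e-01,  7.07113804e-01, -4.87527770e-04, -6.91436794e-04]), 'ft_force': array([-0.31958052,  1.1544714 , -0.58003015]), 'moment': array([ 0.02029133, -0.02910537,  0.0105351 ]), 'grip_width': 0.08679691173445225}
```

View pics/scene0.png

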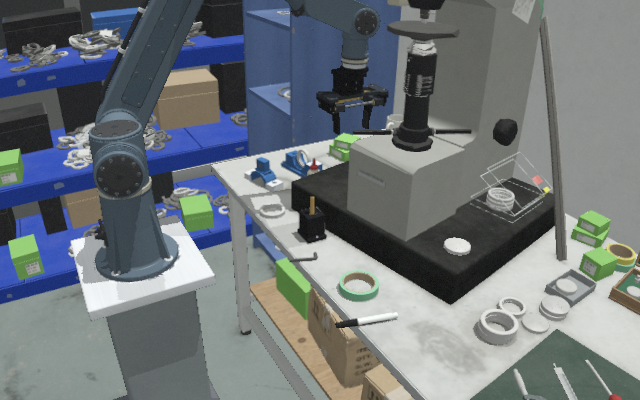

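View pics/side0.png

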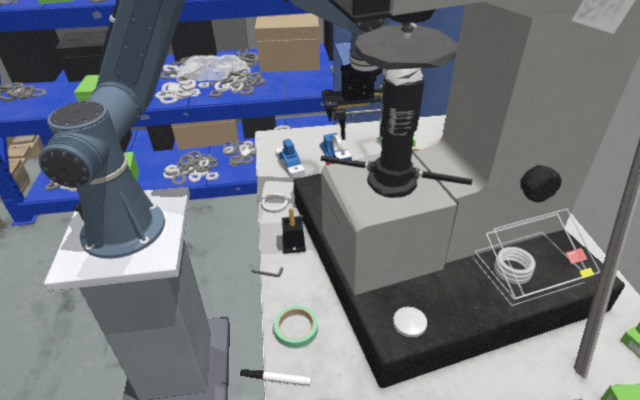

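View pics/wrist0.png

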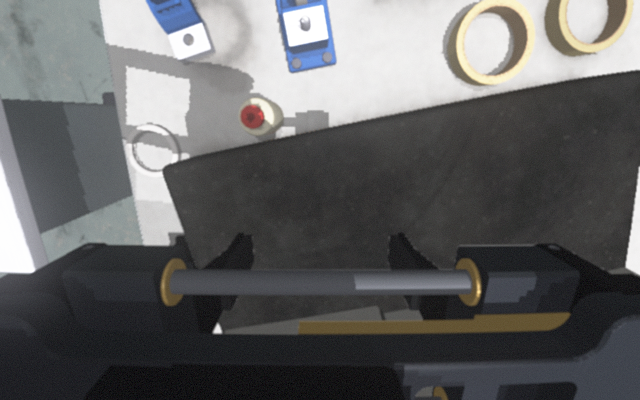

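```bash
python3 - <<'E'
from h import *
w=load('wrist0');s=load('scene0');d=load('side0')
W=cloud(w);S=cloud(s);D=cloud(d)
def pr(n,C,l):
    for u,v in l: print(n,(u,v),np.round(C[v,u],4))
pr('w',W,[(190,40),(306,25),(253,117),(155,150),(165,10),(293,60),(178,240),(230,120)])
pr('s',S,[(311,203),(312,215),(264,165),(258,174),(298,158),(313,165),(270,210),(360,285),(350,90)])
pr('d',D,[(292,215),(290,145),(285,155),(292,165),(330,140),(345,152),(274,202),(294,327)])
for n,c,C in (('scene',s,S),('side',d,D)):
    im=c['img'][90:260,190:390] if n=='scene' else c['img'][110:280,230:430]
    cv2.imwrite(f'pics/{n}z.png',cv2.resize(im[:,:,::-1],None,fx=4,fy=3.5,interpolation=cv2.INTER_CUBIC))
E
```

```text
w (190, 40) [0.4623 0.1756 0.0022]
w (306, 25) [0.6105 0.1717 0.0668]
w (253, 117) [0.5587 0.0814 0.0999]
w (155, 150) [0.395  0.0394 0.0005]
w (165, 10) [0.4525 0.1978 0.0377]
w (293, 60) [0.5919 0.1482 0.017 ]
w (178, 240) [ 0.4139 -0.0914  0.0119]
w (230, 120) [ 0.5036  0.0784 -0.0009]
s (311, 203) [ 0.4289 -0.1223  0.1016]
s (312, 215) [ 0.4298 -0.1267  0.0682]
s (264, 165) [0.4438 0.1982 0.072 ]
s (258, 174) [0.4317 0.2193 0.035 ]
s (298, 158) [0.5883 0.2487 0.0446]
s (313, 165) [0.5532 0.0874 0.0939]
s (270, 210) [ 0.3954  0.0569 -0.0015]
s (360, 285) [ 0.4304 -0.3536 -0.0018]
s (350, 90) [ 0.6025 -0.0174  0.3455]
d (292, 215) [ 0.436  -0.1257  0.1003]
d (290, 145) [0.4557 0.2035 0.0794]
d (285, 155) [0.4388 0.2062 0.0438]
d (292, 165) [0.4565 0.1828 0.0219]
d (330, 140) [0.5818 0.2568 0.0496]
d (345, 152) [0.6159 0.1824 0.0516]
d (274, 202) [0.3942 0.0453 0.0013]
d (294, 327) [ 0.4151 -0.3636  0.0015]
```

View pics/scenez.png

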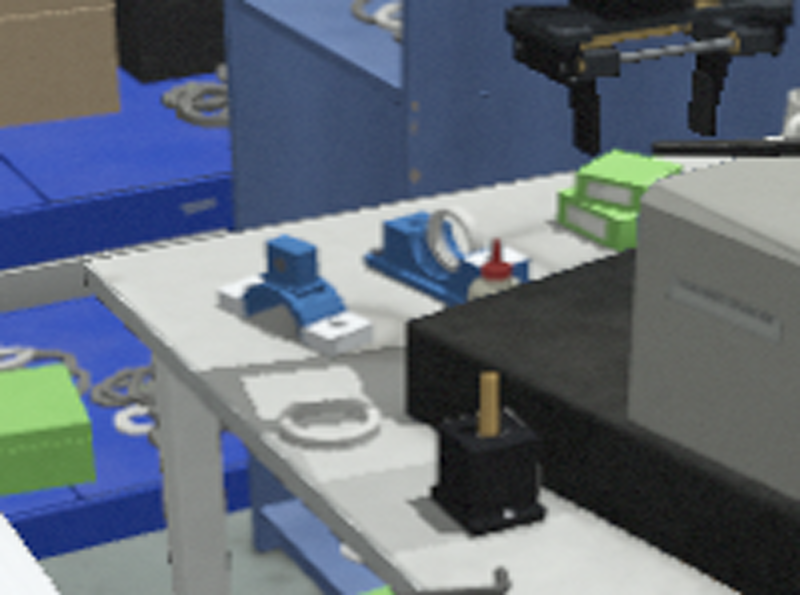

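View pics/sidez.png

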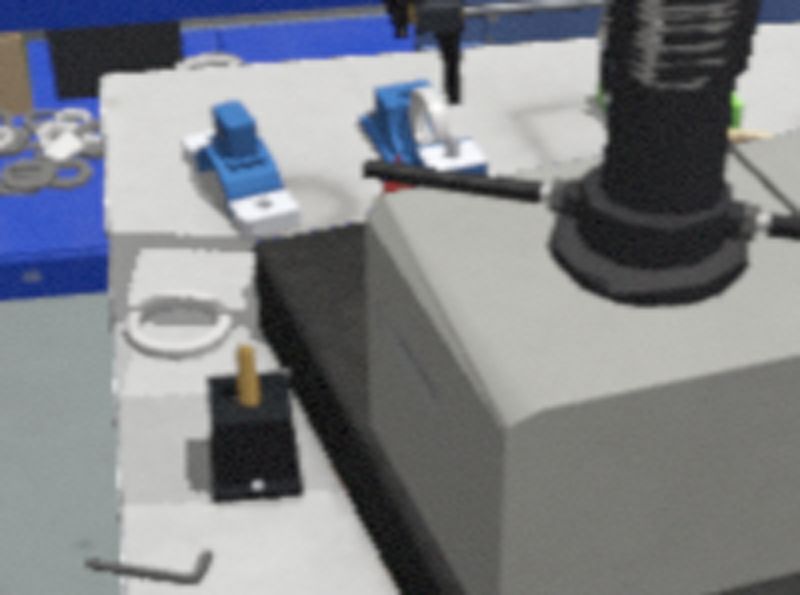

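The scene and side views show the pin and holder at about (312,210)/(292,215). The cap is left of the base at (263,172), and the bottle stands just in front of the base. I'll move above the cap and base for a closer wrist view.

```bash
python3 -m inch '[{"dx":24,"dy":-20,"dz":-16},{"dx":24,"dy":-20,"dz":-16},{"dx":24,"dy":-20,"dz":-16},{"dx":24,"dy":-20,"dz":-16},{"dx":24,"dy":-20,"dz":-16},{}]'; python3 - <<'E'
from h import *
c=snap('wrist','wrist1'); print(c['position'],c['attitude']); print(robot.get_obs()['position'])
E
```

```text
[0.62594538 0.07954617 0.38414585] [-1.46221631e-01  1.08541800e-03 -1.17246476e-04  9.89251254e-01]
[6.24525453e-01 1.16524527e-04 1.98350654e-01]invalid input
```

View pics/wrist1.png

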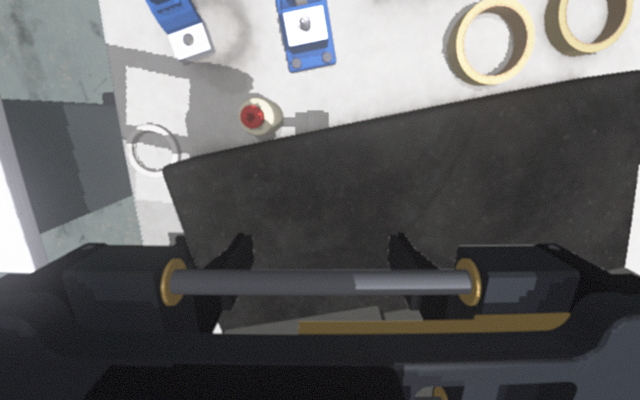

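The move was refused and nothing moved, so the image is unchanged. Rows probably need every key.

```bash
python3 -m inch '[{"ax":0,"ay":0,"az":0,"dx":24,"dy":-20,"dz":-16,"gripper":100},{"ax":0,"ay":0,"az":0,"dx":24,"dy":-20,"dz":-16,"gripper":100},{"ax":0,"ay":0,"az":0,"dx":24,"dy":-20,"dz":-16,"gripper":100},{"ax":0,"ay":0,"az":0,"dx":24,"dy":-20,"dz":-16,"gripper":100},{"ax":0,"ay":0,"az":0,"dx":24,"dy":-20,"dz":-16,"gripper":100},{"ax":0,"ay":0,"az":0,"dx":0,"dy":0,"dz":0,"gripper":100}]'; python3 - <<'E'
from h import *
c=snap('wrist','wrist2'); print(c['position'],c['attitude']); print(robot.get_obs()['position'])
E
```

```text
time: 0.8
position: [0.5233, 0.1228, 0.2812]
tool_rot: [0.706, 0.708, 0.001, 0.0]
ft_force: [0.7, -0.1, 0.2]
grip_width: 0.0872
[0.52384115 0.20198354 0.46721629] [-0.1457151  -0.00114649  0.00138016  0.98932497]
[0.52452492 0.12124798 0.28018302]
```

View pics/wrist2.png

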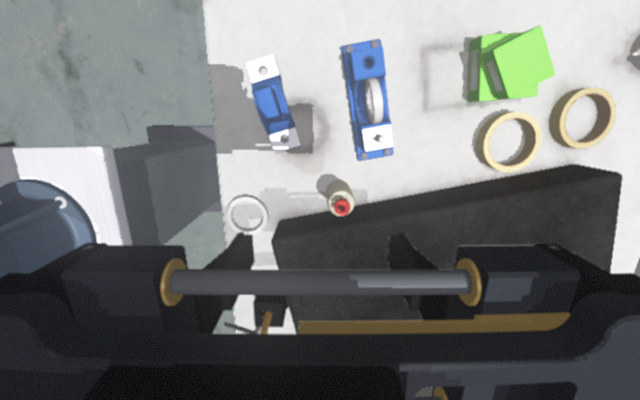

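```bash
python3 - <<'E'
from h import *
c=load('wrist2'); im=c['img'][30:170,230:410]
cv2.imwrite('pics/z2.png',cv2.resize(im[:,:,::-1],None,fx=4.2,fy=4.2,interpolation=cv2.INTER_CUBIC))
E
```

```text
(no output)
```

View pics/z2.png

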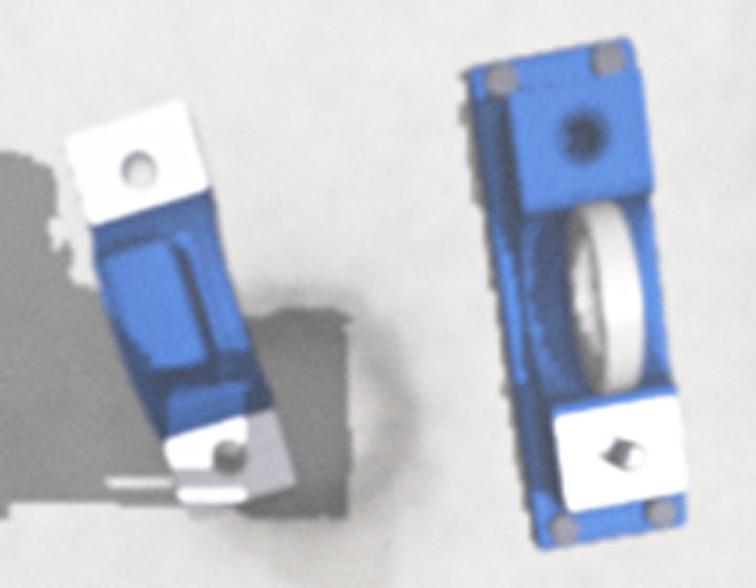

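```bash
python3 - <<'E'
from h import *
c=load('wrist2')
def m(l,z): 
    l=(np.array(l,float)+.5)/4.2-.5+[230,30]; return atz(c,l,z)
r=lambda a:np.round(a,4)
h=m([(583,137)],.05)[0]; print('hole',r(h))
e1=m([(512,92),(640,76),(653,192),(525,212)],.05); e2=m([(553,405),(680,393),(690,492),(570,512)],.05)
print(r(e1),r(e1.mean(0)));print(r(e2),r(e2.mean(0)))
print('dowel tip',r(m([(622,453)],.068)))
d=e1.mean(0)-e2.mean(0); print(np.linalg.norm(d),np.degrees(np.arctan2(-d[0],d[1])))
ft=m([(468,70),(632,38),(688,523),(540,548)],.012);print('foot',r(ft),r(ft.mean(0)))
k=m([(138,169),(230,457)],.018);print('cap holes',r(k),np.linalg.norm(k[0]-k[1]),r(k.mean(0)),np.degrees(np.arctan2(-(k[0]-k[1])[0],(k[0]-k[1])[1])))
k=m([(138,169),(230,457)],.0);print('cap holes z0',r(k))
a=m([(103,255),(176,237),(208,352),(146,368)],.08);print('lug',r(a),r(a.mean(0)))
a=m([(65,138),(183,98),(213,187),(90,225)],.018);print('ear',r(a),r(a.mean(0)))
print('bottle',r(atz(c,[(342,206)],.118)))
P=cloud(c); print(r(P[62,369]),r(P[50,355]),r(P[145,365]),r(P[62,262]))
E
```

```text
hole [0.5905 0.2779 0.05  ]
[[0.5667 0.2912 0.05  ]
 [0.6082 0.2964 0.05  ]
 [0.6145 0.2613 0.05  ]
 [0.5722 0.2547 0.05  ]] [0.5904 0.2759 0.05  ]
[[0.5841 0.1924 0.05  ]
 [0.628  0.1967 0.05  ]
 [0.6341 0.1628 0.05  ]
 [0.5917 0.1555 0.05  ]] [0.6095 0.1769 0.05  ]
dowel tip [[0.6054 0.1773 0.068 ]]
0.10088367127345178 10.900333496467159
foot [[0.5549 0.3064 0.012 ]
 [0.6123 0.3172 0.012 ]
 [0.6442 0.1473 0.012 ]
 [0.5868 0.1373 0.012 ]] [0.5996 0.2271 0.012 ]
cap holes [[0.4379 0.2728 0.018 ]
 [0.4675 0.1722 0.018 ]] 0.10488628711888585 [0.4527 0.2225 0.018 ] 16.41621585077569
cap holes z0 [[0.4345 0.2756 0.    ]
 [0.4653 0.171  0.    ]]
lug [[0.4376 0.2382 0.08  ]
 [0.4606 0.2434 0.08  ]
 [0.4693 0.2091 0.08  ]
 [0.4493 0.2042 0.08  ]] [0.4542 0.2237 0.08  ]
ear [[0.4125 0.2831 0.018 ]
 [0.4548 0.2959 0.018 ]
 [0.4644 0.2668 0.018 ]
 [0.4197 0.2542 0.018 ]] [0.4378 0.275  0.018 ]
bottle [[0.5533 0.0917 0.118 ]]
[0.5949 0.2824 0.0273] [0.5757 0.3013 0.0128] [0.5906 0.1652 0.0509] [0.4377 0.2836 0.0179]
```

```bash
python3 - <<'E'
from h import *
for n in ('scene0','side0'):
    P=cloud(load(n)).reshape(-1,3); 
    for lo,hi in ((.075,.1),(.12,.2),(.2,.3),(.3,.45)):
      for y0 in (-.3,-.2,-.1,0,.1):
        m=(P[:,2]>lo)&(P[:,2]<hi)&(P[:,1]>y0)&(P[:,1]<y0+.1)&(P[:,0]>.36)&(P[:,0]<.9)
        if m.sum()>5: print(n,lo,y0,m.sum(),np.round(np.percentile(P[m,0],[1,5]),3))
for n,l in (('scene0',[(311,198),(312,211)]),('side0',[(292,210),(293,228)])):
    c=load(n); print(n,np.round(atz(c,[l[0]],.119),4),np.round(atz(c,[l[1]],.07),4))
    print(cloud(c)[l[0][1]-8:l[0][1]+16:3,l[0][0]].round(3))
    im=c['img'][l[0][1]-30:l[0][1]+45,l[0][0]-50:l[0][0]+50]
    cv2.imwrite(f'pics/p_{n}.png',cv2.resize(im[:,:,::-1],None,fx=7,fy=7,interpolation=cv2.INTER_CUBIC))
E
```

```text
scene0 0.075 -0.3 459 [0.493 0.495]
scene0 0.075 -0.2 479 [0.428 0.432]
scene0 0.075 -0.1 896 [0.452 0.458]
scene0 0.075 0 579 [0.447 0.452]
scene0 0.12 -0.3 1384 [0.502 0.504]
scene0 0.12 -0.2 186 [0.496 0.498]
scene0 0.2 -0.3 3365 [0.503 0.507]
scene0 0.2 -0.2 584 [0.498 0.499]
scene0 0.2 -0.1 288 [0.535 0.537]
scene0 0.2 0 123 [0.535 0.536]
scene0 0.3 -0.3 5249 [0.529 0.595]
scene0 0.3 -0.2 884 [0.501 0.765]
scene0 0.3 -0.1 1923 [0.528 0.536]
scene0 0.3 0 449 [0.527 0.529]
side0 0.075 -0.3 422 [0.495 0.498]
side0 0.075 -0.2 374 [0.429 0.433]
side0 0.075 -0.1 581 [0.455 0.46 ]
side0 0.075 0 253 [0.449 0.452]
side0 0.12 -0.3 1291 [0.504 0.507]
side0 0.12 -0.2 75 [0.434 0.5  ]
side0 0.2 -0.3 5573 [0.506 0.513]
side0 0.2 -0.2 1131 [0.5   0.502]
side0 0.2 -0.1 147 [0.536 0.539]
side0 0.2 0 20 [0.569 0.57 ]
side0 0.3 -0.3 8690 [0.532 0.599]
side0 0.3 -0.2 1318 [0.503 0.765]
side0 0.3 -0.1 2046 [0.531 0.541]
side0 0.3 0 312 [0.529 0.531]
scene0 [[ 0.4261 -0.1269  0.119 ]] [[ 0.4382 -0.1117  0.07  ]]
[[ 0.471 -0.047  0.093]
 [ 0.469 -0.051  0.087]
 [ 0.465 -0.058  0.082]
 [ 0.43  -0.121  0.112]
 [   nan    nan    nan]
 [ 0.429 -0.122  0.095]
 [ 0.43  -0.121  0.086]
 [ 0.428 -0.124  0.079]]
side0 [[ 0.4368 -0.1292  0.119 ]] [[ 0.4356 -0.1382  0.07  ]]
[[ 0.443  0.038  0.001]
 [ 0.442  0.024  0.002]
 [ 0.437 -0.121  0.118]
 [ 0.437 -0.126  0.113]
 [ 0.436 -0.125  0.103]
 [ 0.436 -0.123  0.092]
 [ 0.435 -0.127  0.086]
 [ 0.435 -0.124  0.073]]
```

View pics/p_scene0.png

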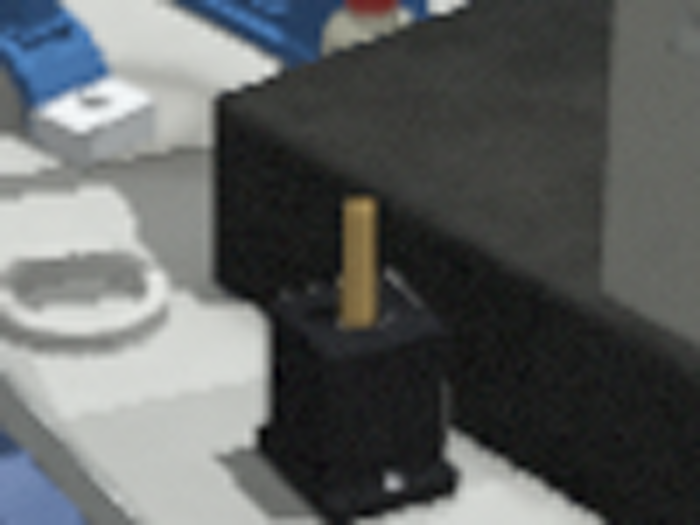

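View pics/p_side0.png

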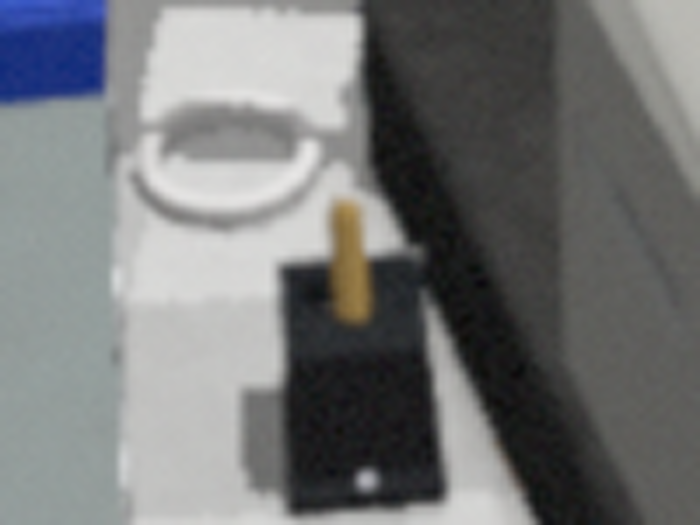

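```bash
python3 -m inch '[{"ax":0,"ay":0,"az":-0.1428,"dx":0,"dy":0,"dz":0,"gripper":100},{"ax":0,"ay":0,"az":-0.1428,"dx":0,"dy":0,"dz":0,"gripper":100},{"ax":0,"ay":0,"az":-0.1428,"dx":0,"dy":0,"dz":0,"gripper":100},{"ax":0,"ay":0,"az":-0.1428,"dx":0,"dy":0,"dz":0,"gripper":100},{"ax":0,"ay":0,"az":-0.1428,"dx":0,"dy":0,"dz":0,"gripper":100},{"ax":0,"ay":0,"az":-0.1428,"dx":0,"dy":0,"dz":0,"gripper":100},{"ax":0,"ay":0,"az":-0.1428,"dx":0,"dy":0,"dz":0,"gripper":100},{"ax":0,"ay":0,"az":-0.1428,"dx":0,"dy":0,"dz":0,"gripper":100}]'
python3 -m inch '[{"ax":0,"ay":0,"az":-0.1428,"dx":0,"dy":0,"dz":0,"gripper":60},{"ax":0,"ay":0,"az":-0.1428,"dx":0,"dy":0,"dz":0,"gripper":60},{"ax":0,"ay":0,"az":-0.1428,"dx":0,"dy":0,"dz":0,"gripper":60},{"ax":0,"ay":0,"az":0,"dx":30,"dy":0,"dz":10,"gripper":60},{"ax":0,"ay":0,"az":0,"dx":30,"dy":0,"dz":10,"gripper":60},{"ax":0,"ay":0,"az":0,"dx":30,"dy":0,"dz":10,"gripper":60},{"ax":0,"ay":0,"az":0,"dx":0,"dy":0,"dz":0,"gripper":60}]'
```

```text
time: 1.65
position: [0.5255, 0.1189, 0.2778]
tool_rot: [0.21, 0.978, -0.0, -0.001]
ft_force: [-0.5, 0.7, 0.4]
grip_width: 0.0869
time: 2.35
position: [0.4292, 0.1194, 0.2464]
tool_rot: [0.0, 1.0, -0.0, -0.005]
ft_force: [-0.1, -0.1, 0.8]
grip_width: 0.0529
```

```bash
python3 -m inch '[{"ax":0,"ay":0,"az":0,"dx":0,"dy":-40,"dz":0,"gripper":60},{"ax":0,"ay":0,"az":0,"dx":0,"dy":-40,"dz":0,"gripper":60},{"ax":0,"ay":0,"az":0,"dx":0,"dy":-40,"dz":0,"gripper":60},{"ax":0,"ay":0,"az":0,"dx":0,"dy":-40,"dz":0,"gripper":60},{"ax":0,"ay":0,"az":0,"dx":0,"dy":-40,"dz":0,"gripper":60},{"ax":0,"ay":0,"az":0,"dx":0,"dy":-40,"dz":0,"gripper":60},{"ax":0,"ay":0,"az":0,"dx":0,"dy":0,"dz":0,"gripper":60},{"ax":0,"ay":0,"az":0,"dx":0,"dy":0,"dz":0,"gripper":60}]'
python3 - <<'E'
from h import *
o=robot.get_obs(); print(o['position'],o['tool_rot'],o['q'])
for n in ('wrist','side','scene'): snap(n,n+'3')
o=robot.get_obs(); print(o['position'],o['tool_rot'])
a=load('side3')['img'][150:290,200:420]; b=load('scene3')['img'][120:260,220:440]
cv2.imwrite('pics/c3.png',cv2.resize(np.vstack([a,b])[:,:,::-1],None,fx=2.1,fy=2.1,interpolation=cv2.INTER_CUBIC))
E
```

```text
time: 3.15
position: [0.4355, -0.1216, 0.2485]
tool_rot: [0.002, 1.0, 0.0, -0.0]
ft_force: [-1.1, 1.0, 0.9]
grip_width: 0.0524
[ 0.43547006 -0.12164513  0.24852754] [ 1.70710951e-03  9.99998513e-01  1.99317601e-04 -1.41848211e-04] [-5.20586710e-01  2.26749283e-01  1.78236878e+00  2.26883417e-04
  1.13291864e+00 -2.08806506e+00]
[ 0.43490691 -0.11917509  0.24867344] [-5.05251854e-04  9.99999771e-01  3.08125751e-04 -3.27316142e-04]
```

View pics/c3.png

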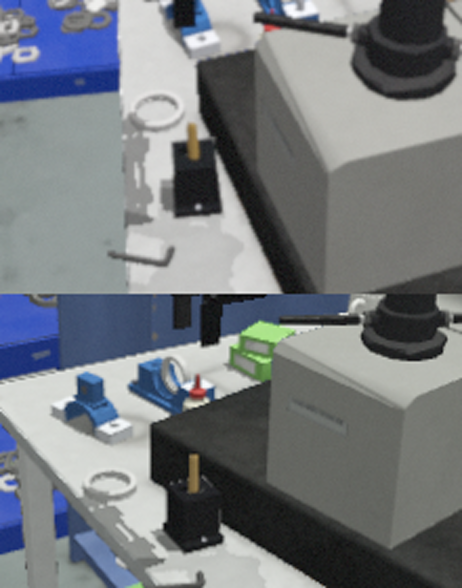

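View pics/wrist3.png

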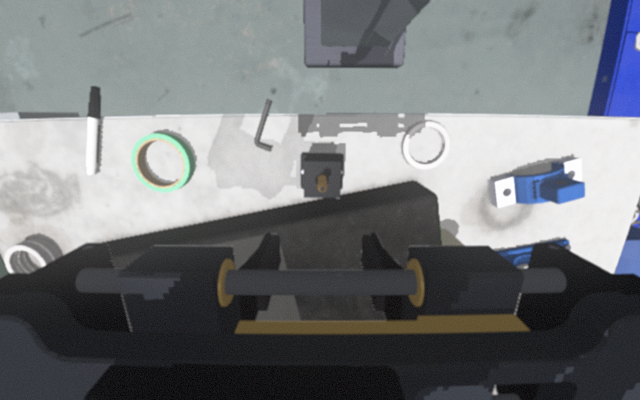

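```bash
python3 - <<'E'
from h import *
c=load('wrist3'); im=c['img'][140:215,280:370]
cv2.imwrite('pics/z3.png',cv2.resize(im[:,:,::-1],None,fx=7,fy=7,interpolation=cv2.INTER_CUBIC))
for p in ((.434,-.122,.12),(.434,-.122,.07)): print(proj(c,p), proj(load('side3'),p),proj(load('scene3'),p))
b=load('side3')['img'][190:260,270:330];a=load('scene3')['img'][190:260,280:340]
cv2.imwrite('pics/z3b.png',cv2.resize(np.hstack([b,a])[:,:,::-1],None,fx=6,fy=6,interpolation=cv2.INTER_CUBIC))
E
```

```text
[[320.32061814 187.44424478]] [[290.51707036 207.76329285]] [[312.77717671 196.12124517]]
[[320.29665501 178.53481103]] [[291.78043269 223.42524942]] [[312.5351681  213.17304932]]
```

View pics/z3.png

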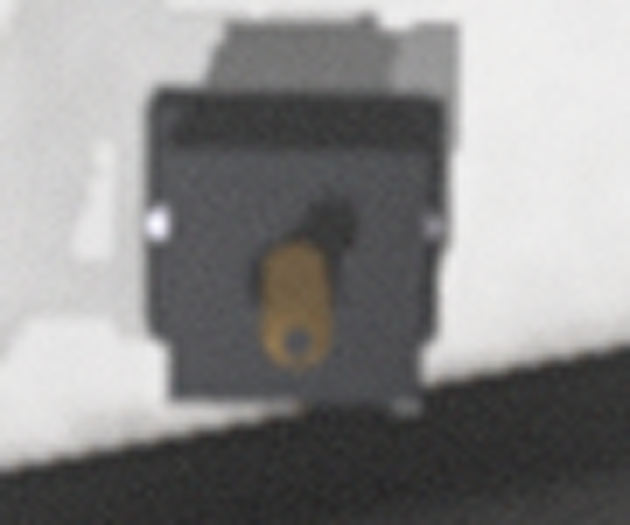

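View pics/z3b.png

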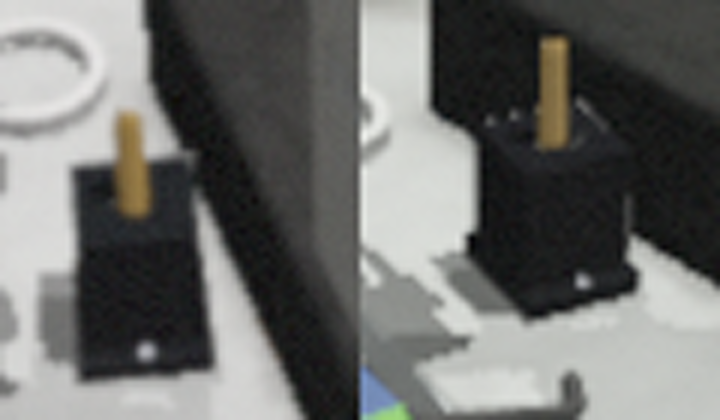

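```bash
python3 - <<'E'
from h import *
c=load('wrist3'); print(atz(c,[(322.1,188.4)],.12),atz(c,[(322.1,178)],.07))
c=load('side3'); print(atz(c,[(270+127.5/6-.5,190+114/6)],.12),atz(c,[(270+135/6-.5,190+208/6)],.07))
c=load('scene3'); print(atz(c,[(280+(554-360)/6-.5,190+40/6)],.12),atz(c,[(280+(554-360)/6-.5,190+140/6)],.07))
E
```

```text
[[ 0.43515623 -0.11992779  0.12      ]] [[ 0.43328095 -0.11958382  0.07      ]]
[[ 0.43419311 -0.1264371   0.12      ]] [[ 0.43417059 -0.12640454  0.07      ]]
[[ 0.43048541 -0.12338518  0.12      ]] [[ 0.43200879 -0.1218549   0.07      ]]
```

```bash
python3 -m inch '[{"ax":0,"ay":0,"az":0,"dx":0,"dy":0,"dz":30,"gripper":60},{"ax":0,"ay":0,"az":0,"dx":0,"dy":0,"dz":30,"gripper":60},{"ax":0,"ay":0,"az":0,"dx":0,"dy":0,"dz":30,"gripper":60},{"ax":0,"ay":0,"az":0,"dx":0,"dy":0,"dz":25,"gripper":60},{"ax":0,"ay":0,"az":0,"dx":0,"dy":0,"dz":25,"gripper":60},{"ax":0,"ay":0,"az":0,"dx":0,"dy":0,"dz":20,"gripper":60},{"ax":0,"ay":0,"az":0,"dx":0,"dy":0,"dz":9,"gripper":60},{"ax":0,"ay":0,"az":0,"dx":0,"dy":0,"dz":0,"gripper":60}]' 
python3 - <<'E'
from h import *
snap('side','side4');snap('scene','scene4');o=robot.get_obs();print(o['position'],o['ft_force'])
b=load('side4')['img'][170:260,250:350];a=load('scene4')['img'][150:240,270:370]
cv2.imwrite('pics/c4.png',cv2.resize(np.hstack([b,a])[:,:,::-1],None,fx=4,fy=4,interpolation=cv2.INTER_CUBIC))
E
```

```text
time: 4.1
position: [0.4345, -0.1188, 0.0791]
tool_rot: [-0.001, 1.0, 0.001, -0.001]
ft_force: [-0.7, 0.2, 0.0]
grip_width: 0.0522
[ 0.43554195 -0.11968004  0.08046633] [-0.46060479  0.12481532 -0.23900587]
```

View pics/c4.png

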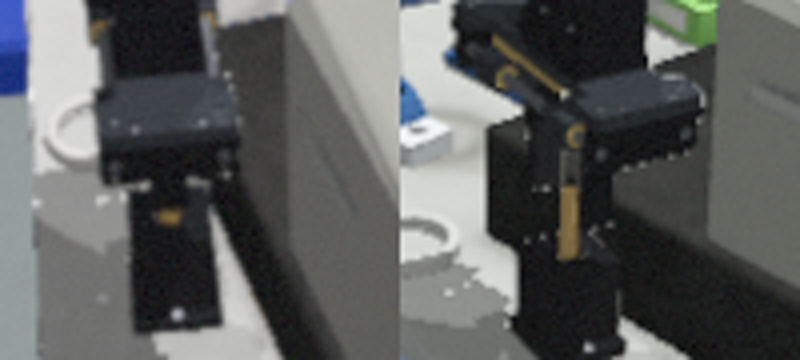

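The pin stands between the fingers: (567,210) in the scene half of the picture, centred behind the finger in the side half. Closing.

```bash
python3 -m inch '[{"ax":0,"ay":0,"az":0,"dx":0,"dy":0,"dz":0,"gripper":0},{"ax":0,"ay":0,"az":0,"dx":0,"dy":0,"dz":0,"gripper":0},{"ax":0,"ay":0,"az":0,"dx":0,"dy":0,"dz":0,"gripper":0},{"ax":0,"ay":0,"az":0,"dx":0,"dy":0,"dz":0,"gripper":0},{"ax":0,"ay":0,"az":0,"dx":0,"dy":0,"dz":0,"gripper":0},{"ax":0,"ay":0,"az":0,"dx":0,"dy":0,"dz":0,"gripper":0},{"ax":0,"ay":0,"az":0,"dx":0,"dy":0,"dz":0,"gripper":0},{"ax":0,"ay":0,"az":0,"dx":0,"dy":0,"dz":0,"gripper":0}]' 30
```

```text
time: 5.0
position: [0.435, -0.12, 0.08]
tool_rot: [0.0, 1.0, -0.0, 0.0]
ft_force: [-0.9, -0.4, 1.9]
grip_width: 0.0102
```

```bash
python3 -m inch '[{"ax":0,"ay":0,"az":0,"dx":0,"dy":0,"dz":-3,"gripper":0},{"ax":0,"ay":0,"az":0,"dx":0,"dy":0,"dz":-5,"gripper":0},{"ax":0,"ay":0,"az":0,"dx":0,"dy":0,"dz":-8,"gripper":0},{"ax":0,"ay":0,"az":0,"dx":0,"dy":0,"dz":-10,"gripper":0},{"ax":0,"ay":0,"az":0,"dx":0,"dy":0,"dz":-10,"gripper":0},{"ax":0,"ay":0,"az":0,"dx":0,"dy":0,"dz":-10,"gripper":0},{"ax":0,"ay":0,"az":0,"dx":0,"dy":0,"dz":-10,"gripper":0},{"ax":0,"ay":0,"az":0,"dx":0,"dy":0,"dz":-10,"gripper":0}]' 
python3 - <<'E'
from h import *
snap('side','side5');snap('scene','scene5');o=robot.get_obs();print(o['position'],o['ft_force'],o['grip_width'])
b=load('side5')['img'][140:260,240:360];a=load('scene5')['img'][120:240,260:380]
cv2.imwrite('pics/c5.png',cv2.resize(np.hstack([b,a])[:,:,::-1],None,fx=3.3,fy=3.3,interpolation=cv2.INTER_CUBIC))
E
```

```text
time: 5.8
position: [0.435, -0.12, 0.147]
tool_rot: [-0.0, 1.0, -0.0, 0.0]
ft_force: [0.4, -0.1, -1.3]
grip_width: 0.0103
[ 0.43597826 -0.12046607  0.14749297] [-0.67617274  0.88373993 -1.09910488] 0.01034550824629393
```

View pics/c5.png

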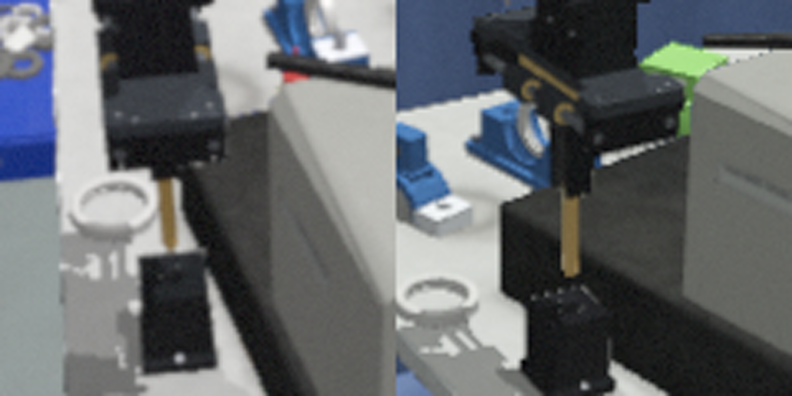

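```bash
cat >> h.py <<'E'
def delta(tx,ty,tz,head=None):
    o=robot.get_obs(); M=R.from_quat(o['tool_rot']).as_matrix(); 
    print('pos',o['position'].round(4),'head',np.degrees(np.arctan2(M[1,0],M[0,0])).round(2),'tilt mrad',(M[:2,2]*1e3).round(1),'F',o['ft_force'].round(1),'w',o['grip_width'].round(4),'t',o['time'])
    print('delta tool mm',((np.array([tx,ty,tz])-o['position'])@M*1e3).round(2))
    if head is not None: print('az',-np.radians((head-np.degrees(np.arctan2(M[1,0],M[0,0])) +180)%360-180).round(4))
E
python3 -m inch '[{"ax":0,"ay":0,"az":0,"dx":0,"dy":0,"dz":-30,"gripper":0},{"ax":0,"ay":0,"az":0,"dx":0,"dy":0,"dz":-35,"gripper":0},{"ax":0,"ay":0,"az":0,"dx":0,"dy":20,"dz":-35,"gripper":0},{"ax":0,"ay":0,"az":0,"dx":0,"dy":40,"dz":0,"gripper":0},{"ax":0,"ay":0,"az":0,"dx":0,"dy":45,"dz":0,"gripper":0},{"ax":0,"ay":0,"az":0,"dx":0,"dy":45,"dz":0,"gripper":0},{"ax":0,"ay":0,"az":0,"dx":0,"dy":45,"dz":0,"gripper":0},{"ax":0,"ay":0,"az":0,"dx":0,"dy":40,"dz":0,"gripper":0}]'
python3 -m inch '[{"ax":0,"ay":0,"az":0.1384,"dx":0,"dy":20,"dz":0,"gripper":0},{"ax":0,"ay":0,"az":0.1384,"dx":0,"dy":0,"dz":0,"gripper":0},{"ax":0,"ay":0,"az":0.1384,"dx":0,"dy":0,"dz":0,"gripper":0},{"ax":0,"ay":0,"az":0.1384,"dx":0,"dy":0,"dz":0,"gripper":0},{"ax":0,"ay":0,"az":0.1384,"dx":0,"dy":0,"dz":0,"gripper":0},{"ax":0,"ay":0,"az":0.1384,"dx":0,"dy":0,"dz":0,"gripper":0},{"ax":0,"ay":0,"az":0.1384,"dx":0,"dy":0,"dz":0,"gripper":0},{"ax":0,"ay":0,"az":0.1384,"dx":0,"dy":0,"dz":0,"gripper":0}]'
python3 -m inch '[{"ax":0,"ay":0,"az":0.1384,"dx":0,"dy":0,"dz":0,"gripper":0},{"ax":0,"ay":0,"az":0.1384,"dx":0,"dy":0,"dz":0,"gripper":0},{"ax":0,"ay":0,"az":0,"dx":0,"dy":0,"dz":0,"gripper":0}]'
python3 -c "
from h import *
delta(.5903,.2779,.20,100.7)"
```

```text
time: 6.7
position: [0.4342, 0.117, 0.2457]
tool_rot: [-0.0, 1.0, 0.0, -0.0]
ft_force: [0.5, 0.3, -0.9]
grip_width: 0.0104
time: 7.5
position: [0.4345, 0.135, 0.2455]
tool_rot: [0.528, 0.849, -0.0, -0.001]
ft_force: [-1.0, 0.2, -0.7]
grip_width: 0.0101
time: 7.8
position: [0.4346, 0.135, 0.2456]
tool_rot: [0.638, 0.77, -0.0, -0.0]
ft_force: [-0.6, 0.2, -1.5]
grip_width: 0.01Traceback (most recent call last):
  File "<string>", line 3, in <module>
    delta(.5903,.2779,.20,100.7)
    ~~~~~^^^^^^^^^^^^^^^^^^^^^^^
  File "h.py", line 24, in delta
    print('pos',o['position'].round(4),'head',np.degrees(np.arctan2(M[1,0],M[0,0])).round(2),'tilt mrad',(M[:2,2]*1e3).round(1),'F',o['ft_force'].round(1),'w',o['grip_width'].round(4),'t',o['time'])
                                                                                                                                                               ^^^^^^^^^^^^^^^^^^^^^
AttributeError: 'float' object has no attribute 'round'
```

```bash
sed -i "s/o\['grip_width'\].round(4)/round(o['grip_width'],4)/" h.py
python3 - <<'E'
from h import *
delta(.5903,.2779,.20,100.7)
c=snap('wrist','wrist6')
for p in ((.5901,.2779,.05),(.6094,.1757,.05)): print(proj(c,p))
E
```

```text
pos [0.4346 0.135  0.2456] head 100.72 tilt mrad [-1.  -0.1] F [-0.6  0.2 -1.5] w 0.01 t 7.8
delta tool mm [111.46 179.62  45.41]
az 0.0003
[[457.52665305  93.73018626]]
[[447.76439773 172.43036224]]
```

View pics/wrist6.png

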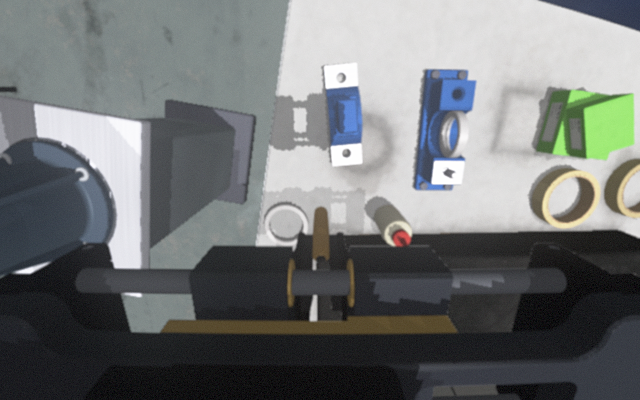

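```bash
python3 -m inch '[{"ax":0,"ay":0,"az":0,"dx":18,"dy":30,"dz":0,"gripper":0},{"ax":0,"ay":0,"az":0,"dx":18.5,"dy":30,"dz":0,"gripper":0},{"ax":0,"ay":0,"az":0,"dx":19,"dy":30,"dz":0,"gripper":0},{"ax":0,"ay":0,"az":0,"dx":19,"dy":30,"dz":15,"gripper":0},{"ax":0,"ay":0,"az":0,"dx":19,"dy":30,"dz":20,"gripper":0},{"ax":0,"ay":0,"az":0,"dx":18,"dy":30,"dz":25,"gripper":0},{"ax":0,"ay":0,"az":0,"dx":0,"dy":0,"dz":40,"gripper":0},{"ax":0,"ay":0,"az":0,"dx":0,"dy":0,"dz":0,"gripper":0}]'
python3 - <<'E'
from h import *
delta(.5903,.2779,.135,100.7)
for n in ('wrist','side','scene'): c=snap(n,n+'7'); print(proj(c,(.5903,.2779,.05)),proj(c,robot.get_obs()['position']-[0,0,.05]))
im=load('wrist7')['img'][80:270,240:440];cv2.imwrite('pics/w7.png',cv2.resize(im[:,:,::-1],None,fx=3,fy=3,interpolation=cv2.INTER_CUBIC))
b=load('side7')['img'][80:180,280:400];a=load('scene7')['img'][100:200,250:370]
cv2.imwrite('pics/c7.png',cv2.resize(np.hstack([b,a])[:,:,::-1],None,fx=3.3,fy=3.3,interpolation=cv2.INTER_CUBIC))
E
```

```text
time: 8.65
position: [0.5865, 0.2771, 0.1393]
tool_rot: [0.637, 0.771, -0.006, -0.004]
ft_force: [-1.9, -1.0, -1.3]
grip_width: 0.0104
pos [0.5865 0.2771 0.1393] head 100.9 tilt mrad [-13.8  -4.1] F [-1.9 -1.  -1.3] w 0.0104 t 8.65
delta tool mm [0.05 3.97 4.29]
az 0.0034
[[324.52127487 198.31212867]] [[321.798147   211.77935927]]
[[331.7283741 136.0108008]] [[331.56488898 123.52391041]]
[[294.3986218  153.20239003]] [[294.62591253 140.06735031]]
```

View pics/w7.png

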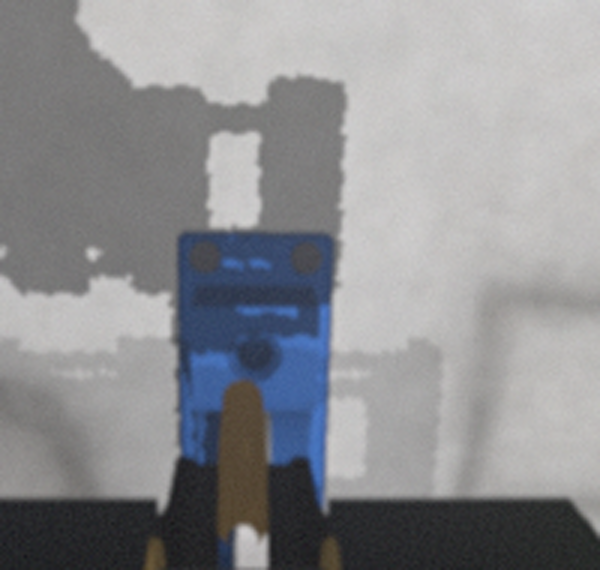

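View pics/c7.png

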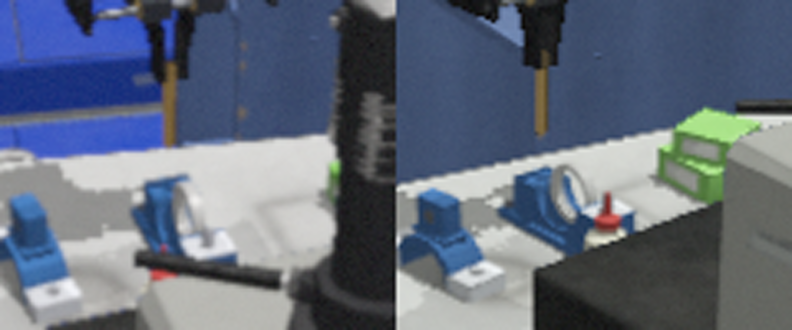

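The arm was still settling, so I'll let it rest and measure again.

```bash
python3 -m inch '[{"ax":0,"ay":0,"az":0,"dx":0,"dy":0,"dz":0,"gripper":0},{"ax":0,"ay":0,"az":0,"dx":0,"dy":0,"dz":0,"gripper":0}]'
python3 - <<'E'
from h import *
delta(.5903,.2779,.135,100.7)
c=snap('wrist','wrist8'); print(proj(c,(.5903,.2779,.05)),proj(c,robot.get_obs()['position']-[0,0,.05]))
im=c['img'][160:250,270:370];cv2.imwrite('pics/w8.png',cv2.resize(im[:,:,::-1],None,fx=6,fy=6,interpolation=cv2.INTER_CUBIC))
E
```

```text
time: 9.0
position: [0.5923, 0.278, 0.1485]
tool_rot: [0.638, 0.77, 0.002, 0.001]
ft_force: [-0.0, -0.7, 0.2]
grip_width: 0.0104
pos [0.5923 0.278  0.1485] head 100.7 tilt mrad [4.  1.1] F [-0.  -0.7  0.2] w 0.0104 t 9.0
delta tool mm [ 0.25 -1.99 13.49]
az 0.0
[[317.37266845 195.92562165]] [[318.88216121 210.50322213]]
```

View pics/w8.png

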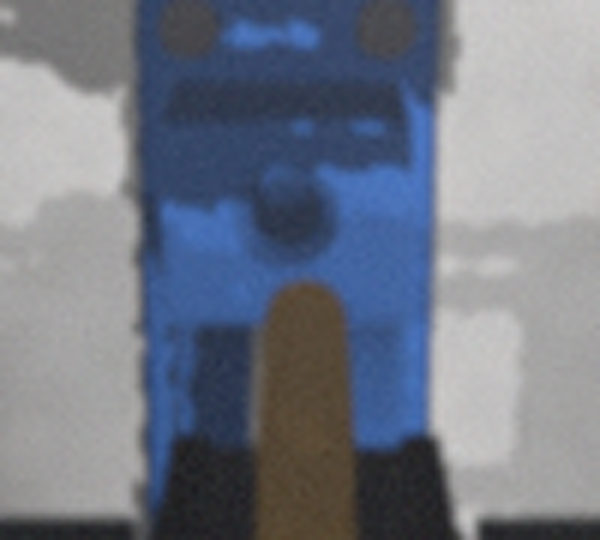

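```bash
for i in 1 2 3; do python3 -m inch '[{"ax":0,"ay":0,"az":0,"dx":0,"dy":0,"dz":0,"gripper":0}]' | grep posi; done
python3 - <<'E'
from h import *
T=[]
for i in range(3):
    o=robot.get_obs(); c=snap('wrist','w9_%d'%i); M=R.from_quat(o['tool_rot']).as_matrix(); A=att(c)
    h=atz(c,[(317.9,194.9)],.05)[0]
    print(o['position'].round(4),((c['position']-o['position'])@M).round(4),c['position'].round(4),proj(c,(.5903,.2779,.05)).round(1))
im=c['img'][160:250,270:370];cv2.imwrite('pics/w9.png',cv2.resize(im[:,:,::-1],None,fx=6,fy=6,interpolation=cv2.INTER_CUBIC))
E
```

```text
position: [0.5916, 0.278, 0.1474]
position: [0.5913, 0.278, 0.1467]
position: [0.5912, 0.278, 0.1462]
[0.5912 0.278  0.1462] [ 0.0792  0.0011 -0.1859] [0.5775 0.356  0.3322] [[318.7 196.6]]
[0.5911 0.278  0.1461] [ 0.0792  0.0011 -0.1859] [0.5775 0.3561 0.332 ] [[318.7 196.7]]
[0.5911 0.278  0.146 ] [ 0.0792  0.0011 -0.1859] [0.5775 0.3561 0.3319] [[318.8 196.7]]
```

View pics/w9.png

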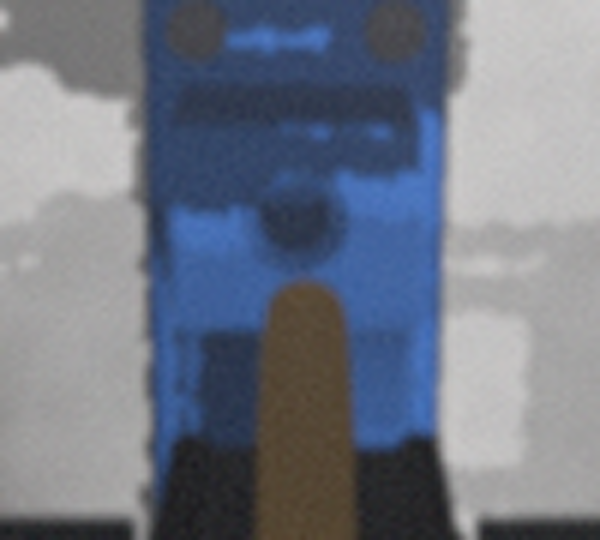

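```bash
python3 - <<'E'
from h import *
c=load('w9_2'); o=robot.get_obs(); M=R.from_quat(o['tool_rot']).as_matrix(); p=o['position']
t=np.linspace(0,2*np.pi,73)
for rr,dz in ((5,50),(6,49),(5,51),(5,49)):
    q=p+(np.c_[rr*np.cos(t),rr*np.sin(t),np.full(73,dz)]/1e3)@M.T
    a=proj(c,q); print(rr,dz,'min v',a[:,1].min().round(2),'u range',a[:,0].min().round(2),a[:,0].max().round(2))
print('obs edge v',160+283.5/6-.5,'u',270+np.array([268,347])/6-.4)
def tool(q): return ((q-p)@M*1e3).round(2)
print('hole in tool',tool(atz(c,[(319.6,195.8)],.05)[0]),'px->mm',tool(atz(c,[(320.6,196.8)],.05)[0]))
# wide fit: pin column higher up
print(proj(c,p+M@[0,0,.0]),proj(c,p+M@[0,0,.03]))
E
```

```text
5 50 min v 205.29 u range 313.76 324.9
6 49 min v 204.55 u range 312.61 326.04
5 51 min v 204.95 u range 313.78 324.89
5 49 min v 205.62 u range 313.73 324.92
obs edge v 206.75 u [314.26666667 327.43333333]
hole in tool [ 1.05  0.1  95.9 ] px->mm [-5.00e-02  1.15e+00  9.59e+01]
[[319.04350913 232.56134222]] [[319.22960469 218.29023898]]
```

```bash
python3 -m inch '[{"ax":0,"ay":0,"az":0,"dx":2.2,"dy":-1.1,"dz":10,"gripper":0},{"ax":0,"ay":0,"az":0,"dx":0,"dy":0,"dz":10,"gripper":0},{"ax":0,"ay":0,"az":0,"dx":0,"dy":0,"dz":10,"gripper":0},{"ax":0,"ay":0,"az":0,"dx":0,"dy":0,"dz":0,"gripper":0},{"ax":0,"ay":0,"az":0,"dx":0,"dy":0,"dz":0,"gripper":0},{"ax":0,"ay":0,"az":0,"dx":0,"dy":0,"dz":0,"gripper":0}]'
python3 - <<'E'
from h import *
delta(.5903,.2779,.065,100.7)
c=snap('wrist','w10')
im=c['img'][170:250,270:370];cv2.imwrite('pics/w10.png',cv2.resize(im[:,:,::-1],None,fx=6,fy=6,interpolation=cv2.INTER_CUBIC))
for n,x,y in (('side',290,80),('scene',250,100)):
    c=snap(n,n+'10'); cv2.imwrite('pics/%s10z.png'%n,cv2.resize(c['img'][y:y+90,x:x+90,::-1],None,fx=5,fy=5,interpolation=cv2.INTER_CUBIC))
E
```

```text
time: 10.1
position: [0.59, 0.28, 0.1161]
tool_rot: [0.638, 0.77, 0.0, 0.0]
ft_force: [-0.8, -0.4, -1.4]
grip_width: 0.0102
pos [0.59   0.28   0.1161] head 100.7 tilt mrad [0.6 0.2] F [-0.8 -0.4 -1.4] w 0.0102 t 10.1
delta tool mm [-2.17 -0.14 51.09]
az -0.0
```

View pics/w10.png

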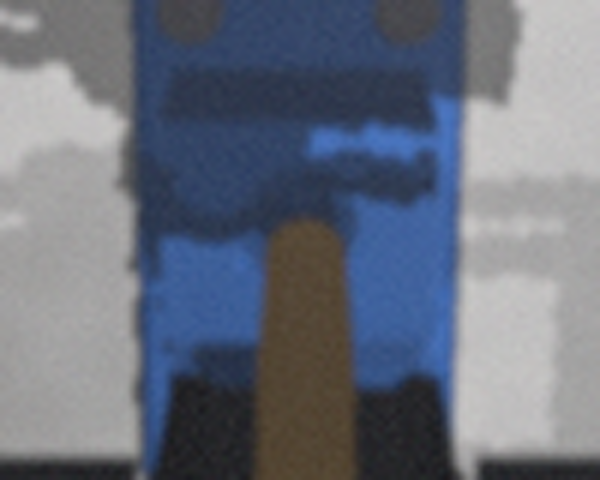

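View pics/side10z.png

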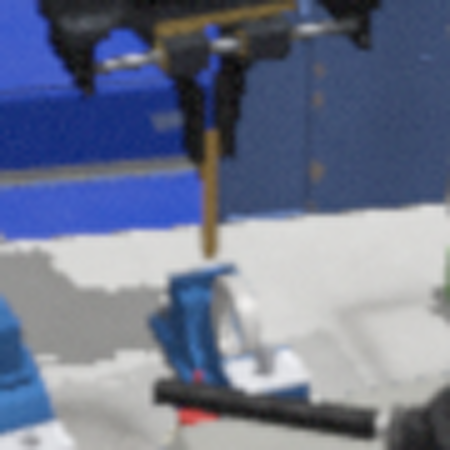

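View pics/scene10z.png

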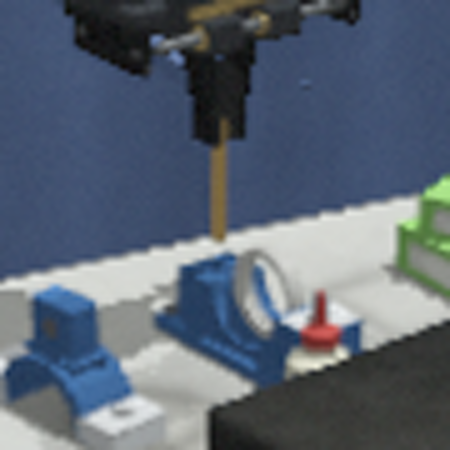

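```bash
python3 -m inch '[{"ax":0,"ay":0,"az":0,"dx":0,"dy":0,"dz":5,"gripper":0},{"ax":0,"ay":0,"az":0,"dx":0,"dy":0,"dz":5,"gripper":0},{"ax":0,"ay":0,"az":0,"dx":0,"dy":0,"dz":4,"gripper":0},{"ax":0,"ay":0,"az":0,"dx":0,"dy":0,"dz":3,"gripper":0},{"ax":0,"ay":0,"az":0,"dx":0,"dy":0,"dz":2,"gripper":0},{"ax":0,"ay":0,"az":0,"dx":0,"dy":0,"dz":2,"gripper":0}]'; python3 -m inch '[{"ax":0,"ay":0,"az":0,"dx":0,"dy":0,"dz":2,"gripper":0},{"ax":0,"ay":0,"az":0,"dx":0,"dy":0,"dz":0,"gripper":0}]'; python3 -m inch '[{"ax":0,"ay":0,"az":0,"dx":0,"dy":0,"dz":2,"gripper":0},{"ax":0,"ay":0,"az":0,"dx":0,"dy":0,"dz":0,"gripper":0}]'
```

```text
time: 10.85
position: [0.5896, 0.2799, 0.0947]
tool_rot: [0.638, 0.77, -0.0, -0.0]
ft_force: [0.2, -1.3, -0.6]
grip_width: 0.0101
time: 11.05
position: [0.5894, 0.2798, 0.0926]
tool_rot: [0.638, 0.77, -0.0, -0.0]
ft_force: [-0.2, -0.9, -1.2]
grip_width: 0.0103
time: 11.25
position: [0.5895, 0.2799, 0.0908]
tool_rot: [0.638, 0.77, -0.0, -0.0]
ft_force: [-0.2, 0.4, -0.7]
grip_width: 0.0099
```

```bash
python3 -m inch '[{"ax":0,"ay":0,"az":0,"dx":0,"dy":0,"dz":4,"gripper":0},{"ax":0,"ay":0,"az":0,"dx":0,"dy":0,"dz":4,"gripper":0},{"ax":0,"ay":0,"az":0,"dx":0,"dy":0,"dz":4,"gripper":0},{"ax":0,"ay":0,"az":0,"dx":0,"dy":0,"dz":4,"gripper":0},{"ax":0,"ay":0,"az":0,"dx":0,"dy":0,"dz":0,"gripper":0},{"ax":0,"ay":0,"az":0,"dx":0,"dy":0,"dz":0,"gripper":0}]'; python3 -m inch '[{"ax":0,"ay":0,"az":0,"dx":0,"dy":0,"dz":2,"gripper":0},{"ax":0,"ay":0,"az":0,"dx":0,"dy":0,"dz":0,"gripper":0}]'; python3 -m inch '[{"ax":0,"ay":0,"az":0,"dx":0,"dy":0,"dz":2,"gripper":0},{"ax":0,"ay":0,"az":0,"dx":0,"dy":0,"dz":0,"gripper":0}]'
```

```text
time: 11.85
position: [0.5895, 0.2799, 0.0746]
tool_rot: [0.638, 0.77, -0.0, -0.0]
ft_force: [0.0, -1.4, -1.3]
grip_width: 0.0103
time: 12.05
position: [0.5895, 0.2799, 0.0728]
tool_rot: [0.638, 0.77, -0.0, -0.0]
ft_force: [-0.1, -1.2, -0.7]
grip_width: 0.0103
time: 12.25
position: [0.5895, 0.2799, 0.0708]
tool_rot: [0.638, 0.77, -0.0, -0.0]
ft_force: [-0.1, -0.3, -0.4]
grip_width: 0.0105
```

```bash
for i in 1 2; do python3 -m inch '[{"ax":0,"ay":0,"az":0,"dx":0,"dy":0,"dz":1,"gripper":0},{"ax":0,"ay":0,"az":0,"dx":0,"dy":0,"dz":0,"gripper":0}]'; done
```

```text
time: 12.45
position: [0.5897, 0.28, 0.0701]
tool_rot: [0.638, 0.77, 0.0, 0.0]
ft_force: [-0.6, -1.2, 0.2]
grip_width: 0.0104
time: 12.65
position: [0.59, 0.2801, 0.0699]
tool_rot: [0.638, 0.77, 0.0, 0.0]
ft_force: [-1.4, -1.4, 4.6]
grip_width: 0.0103
```

Contact with the floor at z≈0.070, as expected. Releasing.

```bash
python3 -m inch '[{"ax":0,"ay":0,"az":0,"dx":0,"dy":0,"dz":0,"gripper":40},{"ax":0,"ay":0,"az":0,"dx":0,"dy":0,"dz":0,"gripper":40},{"ax":0,"ay":0,"az":0,"dx":0,"dy":0,"dz":0,"gripper":40},{"ax":0,"ay":0,"az":0,"dx":0,"dy":0,"dz":-10,"gripper":40},{"ax":0,"ay":0,"az":0,"dx":0,"dy":0,"dz":-20,"gripper":40},{"ax":0,"ay":0,"az":0,"dx":0,"dy":0,"dz":-30,"gripper":80},{"ax":0,"ay":0,"az":0,"dx":0,"dy":0,"dz":-40,"gripper":80},{"ax":0,"ay":0,"az":0,"dx":0,"dy":0,"dz":-40,"gripper":80}]'
python3 -m inch '[{"ax":0,"ay":0,"az":0,"dx":-10,"dy":-40,"dz":-10,"gripper":80},{"ax":0,"ay":0,"az":0,"dx":-15,"dy":-40,"dz":0,"gripper":80},{"ax":0,"ay":0,"az":0,"dx":-15,"dy":-40,"dz":0,"gripper":80},{"ax":0,"ay":0,"az":0,"dx":-15,"dy":-10,"dz":0,"gripper":80},{"ax":0,"ay":0,"az":0,"dx":0,"dy":0,"dz":0,"gripper":80},{"ax":0,"ay":0,"az":0,"dx":0,"dy":0,"dz":0,"gripper":80},{"ax":0,"ay":0,"az":0,"dx":0,"dy":0,"dz":0,"gripper":80}]'
python3 - <<'E'
from h import *
delta(.4535,.2230,.12,106.4)
c=snap('wrist','wrist11'); print(proj(c,(.59,.28,.11)),proj(c,(.59,.28,.05)))
E
```

```text
time: 13.45
position: [0.5894, 0.28, 0.2104]
tool_rot: [0.638, 0.77, -0.0, -0.0]
ft_force: [0.2, -0.5, 0.2]
grip_width: 0.0513
time: 14.15
position: [0.4736, 0.2024, 0.2194]
tool_rot: [0.638, 0.77, 0.001, 0.001]
ft_force: [0.1, -0.4, 0.1]
grip_width: 0.0696
pos [0.4736 0.2024 0.2194] head 100.7 tilt mrad [2.  0.7] F [ 0.1 -0.4  0.1] w 0.0696 t 14.15
delta tool mm [ 23.89 -16.12  99.39]
az -0.0994
[[441.33684058 143.47113996]] [[421.48447076 139.33048787]]
```

View pics/wrist11.png

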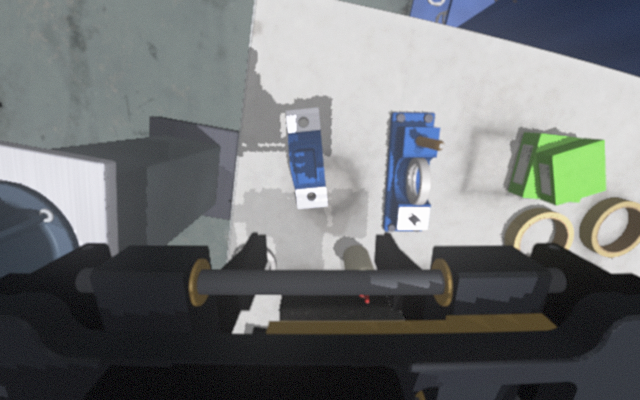

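```bash
python3 - <<'E'
from h import *
c=load('wrist11'); im=c['img'][95:220,265:350]
cv2.imwrite('pics/z11.png',cv2.resize(im[:,:,::-1],None,fx=4.8,fy=4.8,interpolation=cv2.INTER_CUBIC))
im=c['img'][95:240,370:470]
cv2.imwrite('pics/z11b.png',cv2.resize(im[:,:,::-1],None,fx=4,fy=4,interpolation=cv2.INTER_CUBIC))
E
```

```text
(no output)
```

View pics/z11.png

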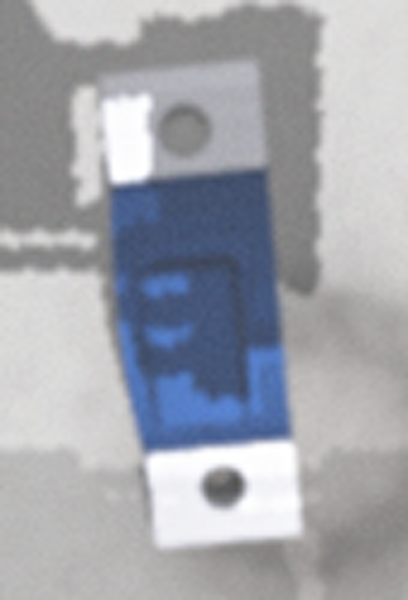

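View pics/z11b.png

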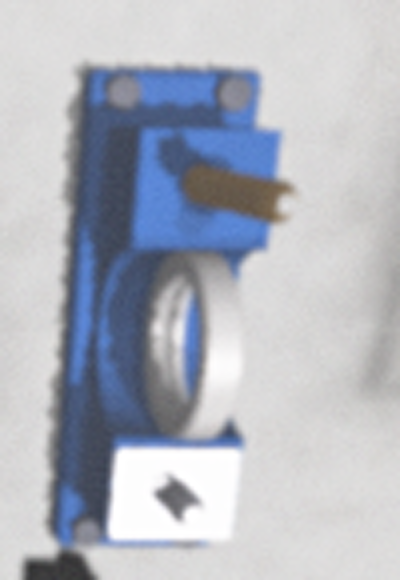

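```bash
python3 - <<'E'
from h import *
c=load('wrist11'); o=robot.get_obs(); M=R.from_quat(o['tool_rot']).as_matrix(); bias=M@[-.0016,.00135,0]
def m(l,z,s,off): return atz(c,(np.array(l,float)+.5)/s-.5+off,z)-bias
r=lambda a:np.round(a,4)
k=m([(184,130),(223,488)],.018,4.8,[265,95]); d=k[0]-k[1]
print('cap holes',r(k),np.linalg.norm(d),r(k.mean(0)),np.degrees(np.arctan2(-d[0],d[1])))
e1=m([(103,78),(258,62),(268,168),(112,184)],.018,4.8,[265,95]);e2=m([(148,455),(292,440),(302,533),(160,548)],.018,4.8,[265,95])
print(r(e1),r(e2)); print('ears mean',r((e1.mean(0)+e2.mean(0))/2)); d=e1.mean(0)-e2.mean(0);print(np.linalg.norm(d),np.degrees(np.arctan2(-d[0],d[1])))
d=e1[0]-e2[3];print('L edge',np.linalg.norm(d),np.degrees(np.arctan2(-d[0],d[1])));d=e1[1]-e2[2];print('R edge',np.linalg.norm(d),np.degrees(np.arctan2(-d[0],d[1])))
a=m([(148,262),(237,260),(244,405),(155,420)],.08,4.8,[265,95]);print('lug',r(a),r(a.mean(0)))
b1=m([(138,127),(282,131),(268,247),(132,247)],.05,4,[370,95]);b2=m([(112,445),(243,448),(236,542),(106,540)],.05,4,[370,95])
d=b1.mean(0)-b2.mean(0);print('base',r(b1.mean(0)),r(b2.mean(0)),np.linalg.norm(d),np.degrees(np.arctan2(-d[0],d[1])))
d=b1[0]-b2[3];print(np.degrees(np.arctan2(-d[0],d[1])));d=b1[1]-b2[2];print(np.degrees(np.arctan2(-d[0],d[1])))
f=m([(88,68),(260,72),(55,542)],.012,4,[370,95]);d=f[0]-f[2];print('foot',r(f),np.linalg.norm(d),np.degrees(np.arctan2(-d[0],d[1])))
E
```

```text
cap holes [[0.4361 0.2737 0.018 ]
 [0.4652 0.1731 0.018 ]] 0.10466452822220983 [0.4507 0.2234 0.018 ] 16.128295400417297
[[0.4117 0.2833 0.018 ]
 [0.4532 0.2954 0.018 ]
 [0.4612 0.2678 0.018 ]
 [0.4186 0.2554 0.018 ]] [[0.4413 0.1791 0.018 ]
 [0.4829 0.1916 0.018 ]
 [0.4914 0.1636 0.018 ]
 [0.4496 0.1508 0.018 ]]
ears mean [0.4512 0.2234 0.018 ]
0.10848607658088459 16.128014717486337
L edge 0.13784340960657268 15.97275182978159
R edge 0.13726275354081574 16.163722823733735
lug [[0.4363 0.243  0.08  ]
 [0.4573 0.2474 0.08  ]
 [0.4654 0.2126 0.08  ]
 [0.4443 0.2047 0.08  ]] [0.4508 0.227  0.08  ]
base [0.5885 0.2782 0.05  ] [0.6075 0.1773 0.05  ] 0.1027120153310076 10.645168268970362
10.95420374640447
10.998636261636916
foot [[0.5518 0.3091 0.012 ]
 [0.61   0.3193 0.012 ]
 [0.5836 0.1389 0.012 ]] 0.17314836382496626 10.608609927666611
```

```bash
python3 -m inch '[{"ax":0,"ay":0,"az":0,"dx":13,"dy":-9,"dz":20,"gripper":80},{"ax":0,"ay":0,"az":0,"dx":12.1,"dy":-9.2,"dz":20,"gripper":80},{"ax":0,"ay":0,"az":-0.0942,"dx":0,"dy":0,"dz":20,"gripper":80},{"ax":0,"ay":0,"az":0,"dx":0,"dy":0,"dz":20,"gripper":80},{"ax":0,"ay":0,"az":0,"dx":0,"dy":0,"dz":0,"gripper":80},{"ax":0,"ay":0,"az":0,"dx":0,"dy":0,"dz":0,"gripper":80},{"ax":0,"ay":0,"az":0,"dx":0,"dy":0,"dz":0,"gripper":80}]'
python3 - <<'E'
from h import *
delta(.4511,.2237,.05,106.1)
c=snap('wrist','wrist12')
c=snap('side','side12'); cv2.imwrite('pics/s12.png',cv2.resize(c['img'][80:190,250:360,::-1],None,fx=4,fy=4,interpolation=cv2.INTER_CUBIC))
E
```

```text
time: 14.9
position: [0.4508, 0.2235, 0.1397]
tool_rot: [0.601, 0.799, 0.001, 0.001]
ft_force: [0.0, -0.3, -0.3]
grip_width: 0.0698
pos [0.4508 0.2235 0.1397] head 106.1 tilt mrad [1.9 0.5] F [ 0.  -0.3 -0.3] w 0.0698 t 14.9
delta tool mm [ 0.1   0.21 89.73]
az 0.0001
```

View pics/s12.png

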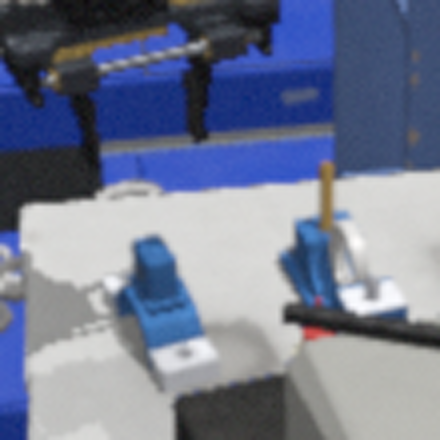

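View pics/wrist12.png

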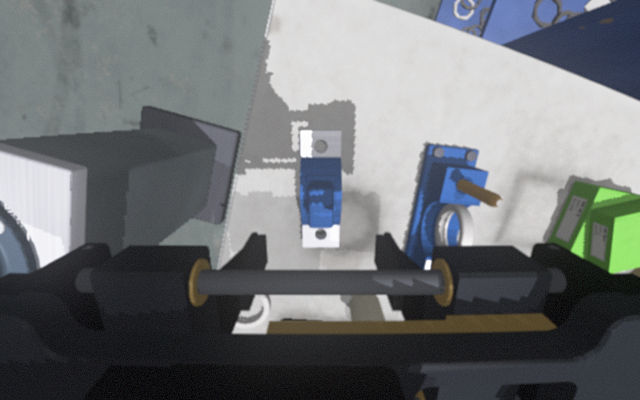

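```bash
python3 - <<'E'
from h import *
c=load('wrist12'); o=robot.get_obs(); M=R.from_quat(o['tool_rot']).as_matrix(); 
cv2.imwrite('pics/z12.png',cv2.resize(c['img'][120:255,270:370,::-1],None,fx=4.4,fy=4.4,interpolation=cv2.INTER_CUBIC))
k=(atz(c,[(320.5,146.5),(320,235)],.018)-o['position'])@M*1e3-[-1.6,1.35,0]; print(k.round(1),k.mean(0))
E
```

```text
[[ 51.5  -0.2 121.9]
 [-53.4  -0.8 121.9]] [ -0.98251848  -0.52585468 121.93225672]
```

View pics/z12.png

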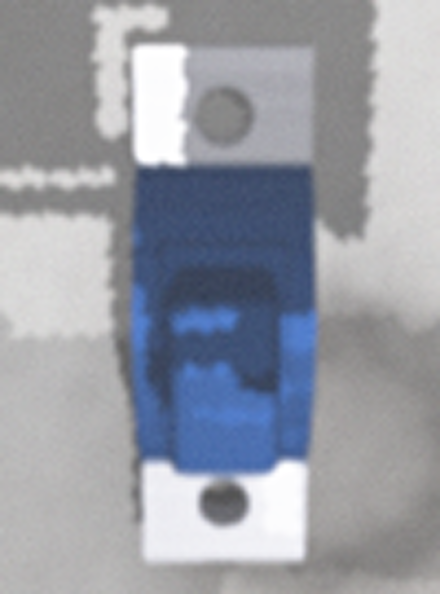

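```bash
python3 -m inch '[{"ax":0,"ay":0,"az":0,"dx":0,"dy":0,"dz":20,"gripper":80},{"ax":0,"ay":0,"az":0,"dx":0,"dy":0,"dz":25,"gripper":80},{"ax":0,"ay":0,"az":0,"dx":0,"dy":0,"dz":20,"gripper":80},{"ax":0,"ay":0,"az":0,"dx":0,"dy":0,"dz":14,"gripper":80},{"ax":0,"ay":0,"az":0,"dx":0,"dy":0,"dz":7,"gripper":80},{"ax":0,"ay":0,"az":0,"dx":0,"dy":0,"dz":3,"gripper":80},{"ax":0,"ay":0,"az":0,"dx":0,"dy":0,"dz":0,"gripper":80},{"ax":0,"ay":0,"az":0,"dx":0,"dy":0,"dz":0,"gripper":80}]'
python3 -m inch '[{"ax":0,"ay":0,"az":0,"dx":0,"dy":0,"dz":0,"gripper":0},{"ax":0,"ay":0,"az":0,"dx":0,"dy":0,"dz":0,"gripper":0},{"ax":0,"ay":0,"az":0,"dx":0,"dy":0,"dz":0,"gripper":0},{"ax":0,"ay":0,"az":0,"dx":0,"dy":0,"dz":0,"gripper":0},{"ax":0,"ay":0,"az":0,"dx":0,"dy":0,"dz":0,"gripper":0},{"ax":0,"ay":0,"az":0,"dx":0,"dy":0,"dz":0,"gripper":0},{"ax":0,"ay":0,"az":0,"dx":0,"dy":0,"dz":0,"gripper":0},{"ax":0,"ay":0,"az":0,"dx":0,"dy":0,"dz":0,"gripper":0}]' 45
python3 - <<'E'
from h import *
delta(.4511,.2237,.05,106.1)
c=snap('side','side13'); cv2.imwrite('pics/s13.png',cv2.resize(c['img'][80:190,250:360,::-1],None,fx=4,fy=4,interpolation=cv2.INTER_CUBIC))
E
```

```text
time: 15.8
position: [0.4503, 0.2232, 0.0507]
tool_rot: [0.601, 0.799, 0.001, 0.001]
ft_force: [-0.6, 0.5, 0.2]
grip_width: 0.0696
time: 16.6
position: [0.45, 0.2232, 0.05]
tool_rot: [0.601, 0.799, 0.0, 0.0]
ft_force: [1.0, 0.2, -0.5]
grip_width: 0.0233
pos [0.45   0.2232 0.05  ] head 106.1 tilt mrad [0.8 0.2] F [ 1.   0.2 -0.5] w 0.0233 t 16.6
delta tool mm [ 0.19  1.17 -0.03]
az -0.0
```

View pics/s13.png

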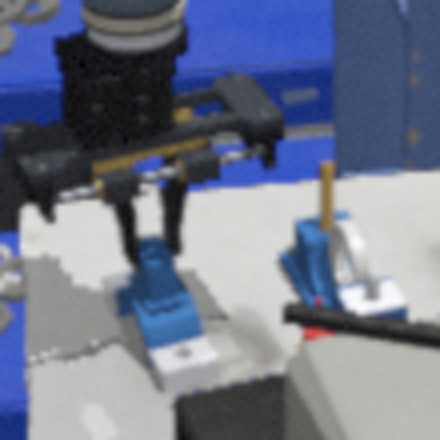

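```bash
python3 -m inch '[{"ax":0,"ay":0,"az":0,"dx":0,"dy":0,"dz":-5,"gripper":0},{"ax":0,"ay":0,"az":0,"dx":0,"dy":0,"dz":-15,"gripper":0},{"ax":0,"ay":0,"az":0,"dx":0,"dy":0,"dz":-25,"gripper":0},{"ax":0,"ay":0,"az":0,"dx":0,"dy":0,"dz":-30,"gripper":0},{"ax":0,"ay":0,"az":0,"dx":0,"dy":0,"dz":-30,"gripper":0},{"ax":0,"ay":0,"az":0,"dx":0,"dy":0,"dz":-30,"gripper":0},{"ax":0,"ay":0,"az":0.0934,"dx":0,"dy":0,"dz":-10,"gripper":0},{"ax":0,"ay":0,"az":0,"dx":0,"dy":0,"dz":0,"gripper":0}]'
python3 - <<'E'
from h import *
delta(.599,.2287,.195,100.75)
c=snap('side','side14'); cv2.imwrite('pics/s14.png',cv2.resize(c['img'][30:190,230:390,::-1],None,fx=3,fy=3,interpolation=cv2.INTER_CUBIC))
E
```

```text
time: 17.45
position: [0.45, 0.2232, 0.1965]
tool_rot: [0.638, 0.77, 0.001, 0.001]
ft_force: [-0.5, -0.5, -4.9]
grip_width: 0.0235
pos [0.45   0.2232 0.1965] head 100.76 tilt mrad [2.8 0.7] F [-0.5 -0.5 -4.9] w 0.0235 t 17.45
delta tool mm [-22.45 147.44   1.93]
az 0.0002
```

View pics/s14.png

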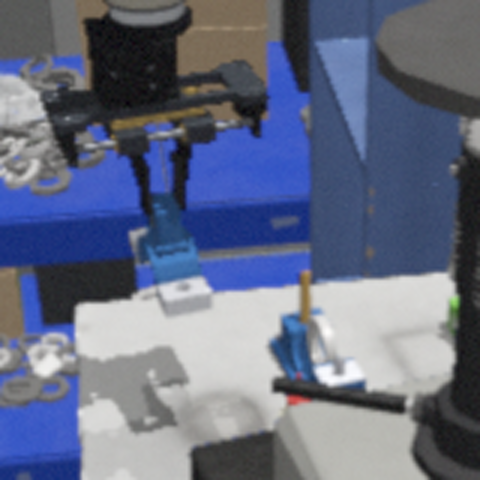

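Cap is lifted level (weight ≈ 4.5 N). I'll carry it over the base.

```bash
python3 -m inch '[{"ax":0,"ay":0,"az":0,"dx":-4,"dy":20,"dz":0,"gripper":0},{"ax":0,"ay":0,"az":0,"dx":-5,"dy":35,"dz":0,"gripper":0},{"ax":0,"ay":0,"az":0,"dx":-5,"dy":35,"dz":0,"gripper":0},{"ax":0,"ay":0,"az":0,"dx":-4.4,"dy":35,"dz":0,"gripper":0},{"ax":0,"ay":0,"az":0,"dx":-4,"dy":22.4,"dz":0,"gripper":0},{"ax":0,"ay":0,"az":0,"dx":0,"dy":0,"dz":0,"gripper":0},{"ax":0,"ay":0,"az":0,"dx":0,"dy":0,"dz":0,"gripper":0},{"ax":0,"ay":0,"az":0,"dx":0,"dy":0,"dz":0,"gripper":0}]'
python3 -m inch '[{"ax":0,"ay":0,"az":0,"dx":0,"dy":0,"dz":0,"gripper":0},{"ax":0,"ay":0,"az":0,"dx":0,"dy":0,"dz":0,"gripper":0},{"ax":0,"ay":0,"az":0,"dx":0,"dy":0,"dz":0,"gripper":0}]'
python3 - <<'E'
from h import *
delta(.599,.2287,.195,100.75)
c=snap('wrist','wrist15'); cv2.imwrite('pics/w15.png',cv2.resize(c['img'][100:270,220:420,::-1],None,fx=4,fy=3.5,interpolation=cv2.INTER_CUBIC))
for n,x,y in (('side',280,50),('scene',240,60)):
    c=snap(n,n+'15'); cv2.imwrite('pics/%s15z.png'%n,cv2.resize(c['img'][y:y+130,x:x+130,::-1],None,fx=4,fy=4,interpolation=cv2.INTER_CUBIC))
E
```

```text
time: 18.3
position: [0.5962, 0.2283, 0.1933]
tool_rot: [0.637, 0.771, -0.002, -0.002]
ft_force: [-0.8, -0.2, -2.9]
grip_width: 0.023
time: 18.6
position: [0.5981, 0.2287, 0.1952]
tool_rot: [0.638, 0.77, -0.0, 0.0]
ft_force: [0.6, 0.8, -3.5]
grip_width: 0.0235
pos [0.5981 0.2287 0.1952] head 100.78 tilt mrad [-0. -0.] F [ 0.6  0.8 -3.5] w 0.0235 t 18.6
delta tool mm [-0.16  0.91  0.2 ]
az 0.0005
```

View pics/w15.png

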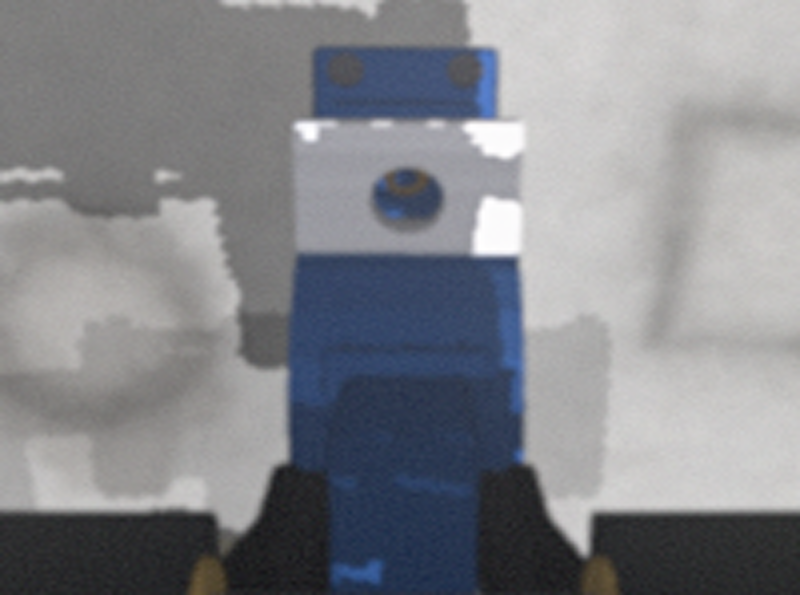

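View pics/side15z.png

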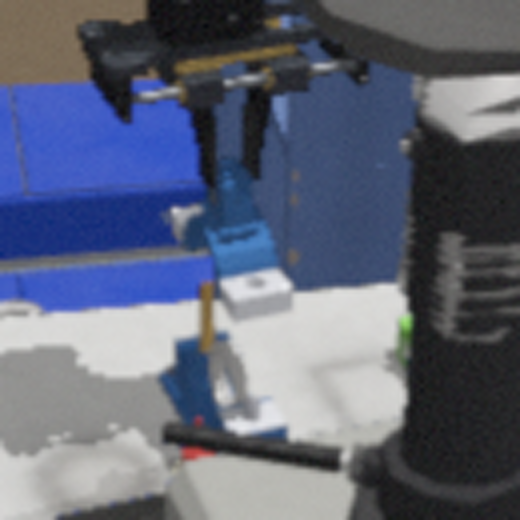

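View pics/scene15z.png

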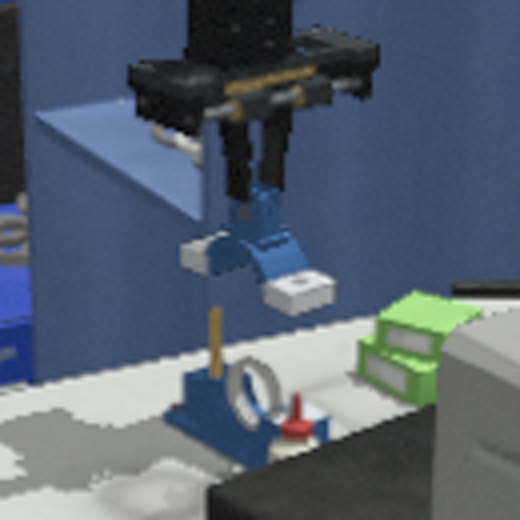

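```bash
python3 - <<'E'
from h import *
c=load('wrist15'); o=robot.get_obs(); M=R.from_quat(o['tool_rot']).as_matrix(); p=o['position']; print(p)
f=lambda x,y:((x+.5)/4-.5+220,(y+.5)/3.5-.5+100)
for n,q,z in (('hole top',f(407,200),.163),('pin tip',f(407,180),.11),('pin tip hi',f(407,186),.11)):
    print(n,np.round(q,1),((atz(c,[q],z)[0]-p)@M*1e3).round(2))
cv2.imwrite('pics/z15.png',cv2.resize(c['img'][130:180,290:350,::-1],None,fx=10,fy=10,interpolation=cv2.INTER_CUBIC))
E
```

```text
[0.59847407 0.22864208 0.19518424]
hole top [321.4 156.8] [50.56  1.37 32.19]
pin tip [321.4 151.1] [49.09  1.51 85.19]
pin tip hi [321.4 152.8] [47.44  1.51 85.19]
```

View pics/z15.png

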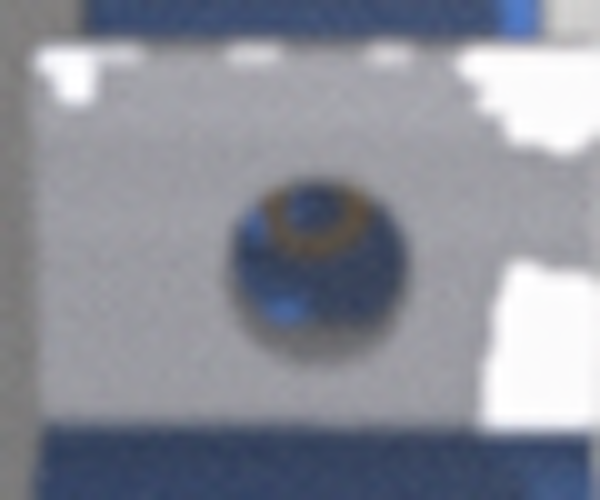

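```bash
python3 -m inch '[{"ax":0,"ay":0,"az":0,"dx":-0.8,"dy":0,"dz":10,"gripper":0},{"ax":0,"ay":0,"az":0,"dx":0,"dy":0,"dz":10,"gripper":0},{"ax":0,"ay":0,"az":0,"dx":0,"dy":0,"dz":8,"gripper":0},{"ax":0,"ay":0,"az":0,"dx":0,"dy":0,"dz":3,"gripper":0},{"ax":0,"ay":0,"az":0,"dx":0,"dy":0,"dz":0,"gripper":0},{"ax":0,"ay":0,"az":0,"dx":0,"dy":0,"dz":0,"gripper":0},{"ax":0,"ay":0,"az":0,"dx":0,"dy":0,"dz":0,"gripper":0}]'
python3 - <<'E'
from h import *
delta(.599,.2287,.195,100.75)
c=snap('wrist','wrist16')
cv2.imwrite('pics/z16.png',cv2.resize(c['img'][130:180,290:350,::-1],None,fx=10,fy=10,interpolation=cv2.INTER_CUBIC))
E
```

```text
time: 19.45
position: [0.5991, 0.2279, 0.1644]
tool_rot: [0.638, 0.77, 0.0, 0.0]
ft_force: [-0.2, -0.2, -4.4]
grip_width: 0.0237
pos [0.5991 0.2279 0.1644] head 100.75 tilt mrad [1.  0.3] F [-0.2 -0.2 -4.4] w 0.0237 t 19.45
delta tool mm [  0.83   0.04 -30.64]
az -0.0
```

View pics/z16.png

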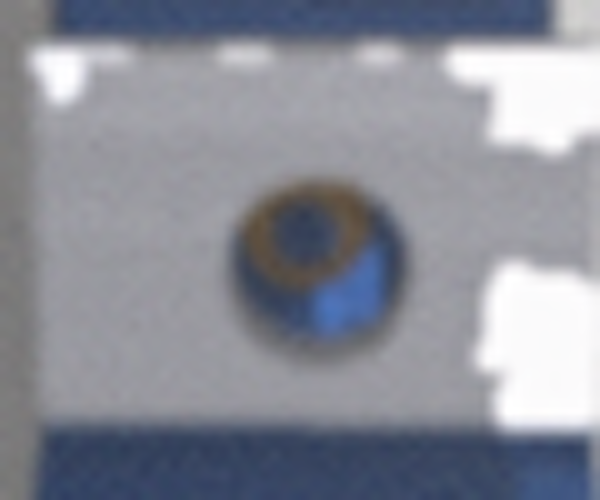

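```bash
python3 - <<'E'
from h import *
c=load('wrist16'); o=robot.get_obs(); M=R.from_quat(o['tool_rot']).as_matrix(); p=o['position']
f=lambda x,y:((x+.5)/10-.5+290,(y+.5)/10-.5+130)
for n,q,z in (('hole top',f(318,266),.1324),('pin tip',f(304,230),.11)):
    print(n,np.round(q,1),((atz(c,[q],z)[0]-p)@M*1e3).round(2))
E
python3 -m inch '[{"ax":0,"ay":0,"az":0,"dx":0,"dy":-1,"dz":0,"gripper":0},{"ax":0,"ay":0,"az":0,"dx":0,"dy":0,"dz":4,"gripper":0},{"ax":0,"ay":0,"az":0,"dx":0,"dy":0,"dz":4,"gripper":0},{"ax":0,"ay":0,"az":0,"dx":0,"dy":0,"dz":4,"gripper":0},{"ax":0,"ay":0,"az":0,"dx":0,"dy":0,"dz":0,"gripper":0},{"ax":0,"ay":0,"az":0,"dx":0,"dy":0,"dz":0,"gripper":0}]'
python3 - <<'E'
from h import *
delta(.599,.2287,.195,100.75)
c=snap('wrist','wrist17')
cv2.imwrite('pics/z17.png',cv2.resize(c['img'][130:180,290:350,::-1],None,fx=10,fy=10,interpolation=cv2.INTER_CUBIC))
E
```

```text
hole top [321.4 156.2] [50.99  1.76 32.04]
pin tip [320.  152.6] [51.17  0.62 54.44]
time: 20.1
position: [0.5976, 0.2276, 0.1516]
tool_rot: [0.638, 0.77, -0.0, -0.0]
ft_force: [-0.2, -0.4, -3.0]
grip_width: 0.023
pos [0.5976 0.2276 0.1516] head 100.75 tilt mrad [-0.6 -0.1] F [-0.2 -0.4 -3. ] w 0.023 t 20.1
delta tool mm [  0.86   1.55 -43.4 ]
az -0.0
```

View pics/z17.png

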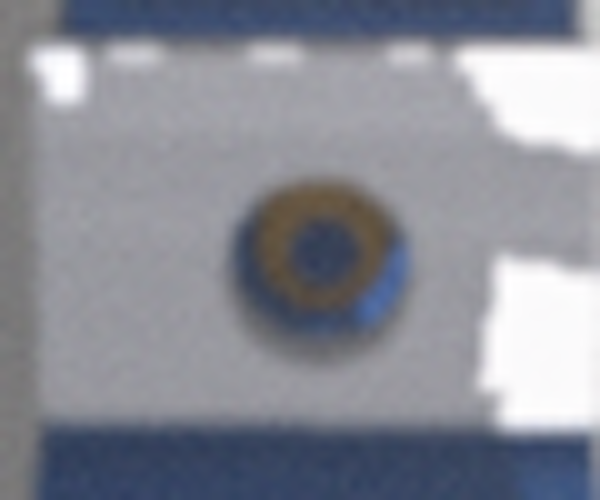

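The pin's cone is entering the hole, roughly centred at (322,250) against the rim at (318,265). I'll keep lowering to just above the short dowel.

```bash
python3 -m inch '[{"ax":0,"ay":0,"az":0,"dx":0,"dy":0.2,"dz":4,"gripper":0},{"ax":0,"ay":0,"az":0,"dx":0,"dy":0,"dz":5,"gripper":0},{"ax":0,"ay":0,"az":0,"dx":0,"dy":0,"dz":5,"gripper":0},{"ax":0,"ay":0,"az":0,"dx":0,"dy":0,"dz":5,"gripper":0},{"ax":0,"ay":0,"az":0,"dx":0,"dy":0,"dz":4,"gripper":0},{"ax":0,"ay":0,"az":0,"dx":0,"dy":0,"dz":2,"gripper":0},{"ax":0,"ay":0,"az":0,"dx":0,"dy":0,"dz":0,"gripper":0},{"ax":0,"ay":0,"az":0,"dx":0,"dy":0,"dz":0,"gripper":0}]'
python3 - <<'E'
from h import *
delta(.599,.2287,.1,100.75)
c=snap('wrist','wrist18'); c['img']
a=c['img'][130:210,270:370]
b=snap('side','side18')['img'][80:160,290:390]; d=snap('scene','scene18')['img'][90:170,250:350]
cv2.imwrite('pics/c18.png',cv2.resize(np.vstack([np.hstack([a,b]),np.hstack([d,d*0])])[:,:,::-1],None,fx=3.9,fy=3.7,interpolation=cv2.INTER_CUBIC))
E
```

```text
time: 20.95
position: [0.5981, 0.2277, 0.127]
tool_rot: [0.638, 0.77, 0.0, 0.0]
ft_force: [-0.0, -0.7, -4.1]
grip_width: 0.0233
pos [0.5981 0.2277 0.127 ] head 100.75 tilt mrad [0.2 0. ] F [-0.  -0.7 -4.1] w 0.0233 t 20.95
delta tool mm [ 0.83  1.11 27.03]
az 0.0
```

View pics/c18.png

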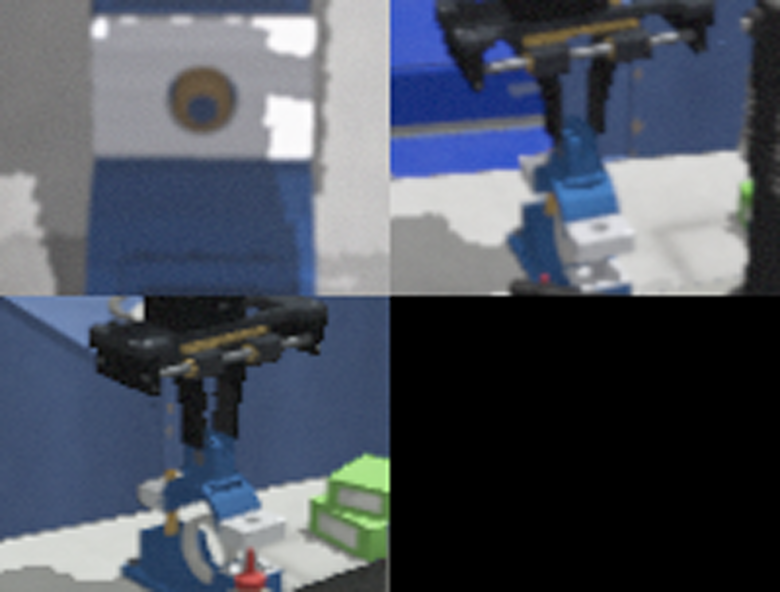

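```bash
python3 -m inch '[{"ax":0,"ay":0,"az":0,"dx":0,"dy":0,"dz":3,"gripper":0},{"ax":0,"ay":0,"az":0,"dx":0,"dy":0,"dz":3,"gripper":0},{"ax":0,"ay":0,"az":0,"dx":0,"dy":0,"dz":2,"gripper":0},{"ax":0,"ay":0,"az":0,"dx":0,"dy":0,"dz":0,"gripper":0}]'; python3 -m inch '[{"ax":0,"ay":0,"az":0,"dx":0,"dy":0,"dz":3,"gripper":0},{"ax":0,"ay":0,"az":0,"dx":0,"dy":0,"dz":3,"gripper":0},{"ax":0,"ay":0,"az":0,"dx":0,"dy":0,"dz":0,"gripper":0}]';python3 -c "
from h import *
delta(.599,.2287,.1,100.75)"
```

```text
time: 21.5
position: [0.5975, 0.2275, 0.1184]
tool_rot: [0.638, 0.77, -0.0, -0.0]
ft_force: [0.2, 0.1, -3.0]
grip_width: 0.0229
time: 21.8
position: [0.5975, 0.2275, 0.1123]
tool_rot: [0.638, 0.77, -0.0, -0.0]
ft_force: [-0.0, -0.6, -3.7]
grip_width: 0.0235
pos [0.5975 0.2275 0.1123] head 100.75 tilt mrad [-1.2 -0.2] F [-0.  -0.6 -3.7] w 0.0235 t 21.8
delta tool mm [ 0.87  1.7  12.34]
az -0.0
```

```bash
python3 -m inch '[{"ax":0,"ay":0,"az":0,"dx":0,"dy":0.5,"dz":3,"gripper":0},{"ax":0,"ay":0,"az":0,"dx":0,"dy":0,"dz":3,"gripper":0},{"ax":0,"ay":0,"az":0,"dx":0,"dy":0,"dz":0,"gripper":0}]'; python3 -m inch '[{"ax":0,"ay":0,"az":0,"dx":0,"dy":0,"dz":2,"gripper":0},{"ax":0,"ay":0,"az":0,"dx":0,"dy":0,"dz":2,"gripper":0},{"ax":0,"ay":0,"az":0,"dx":0,"dy":0,"dz":0,"gripper":0},{"ax":0,"ay":0,"az":0,"dx":0,"dy":0,"dz":0,"gripper":0}]'
```

```text
time: 22.1
position: [0.598, 0.2276, 0.1063]
tool_rot: [0.638, 0.77, -0.0, -0.0]
ft_force: [-0.7, 0.4, -4.1]
grip_width: 0.0235
time: 22.5
position: [0.5985, 0.2277, 0.1029]
tool_rot: [0.638, 0.77, 0.0, 0.0]
ft_force: [-0.2, 0.4, -3.4]
grip_width: 0.0229
```

```bash
for i in 1 2 3; do python3 -m inch '[{"ax":0,"ay":0,"az":0,"dx":0,"dy":0,"dz":1,"gripper":0},{"ax":0,"ay":0,"az":0,"dx":0,"dy":0,"dz":0,"gripper":0},{"ax":0,"ay":0,"az":0,"dx":0,"dy":0,"dz":0,"gripper":0}]' | egrep 'pos|force'; done
```

```text
position: [0.5985, 0.2277, 0.102]
ft_force: [-0.7, 0.2, -3.5]
position: [0.5984, 0.2277, 0.1009]
ft_force: [0.6, -0.6, -2.9]
position: [0.5985, 0.2278, 0.1001]
ft_force: [-0.0, 0.4, -3.2]
```

```bash
for i in 1 2; do python3 -m inch '[{"ax":0,"ay":0,"az":0,"dx":0,"dy":0,"dz":0.5,"gripper":0},{"ax":0,"ay":0,"az":0,"dx":0,"dy":0,"dz":0,"gripper":0},{"ax":0,"ay":0,"az":0,"dx":0,"dy":0,"dz":0,"gripper":0}]' | egrep 'pos|force'; done
```

```text
position: [0.5988, 0.2278, 0.1]
ft_force: [0.0, 0.1, 1.1]
position: [0.599, 0.2279, 0.0999]
ft_force: [-0.3, 0.6, 6.0]
```

```bash
for i in 1 ; do python3 -m inch '[{"ax":0,"ay":0,"az":0,"dx":0,"dy":0,"dz":0.5,"gripper":0},{"ax":0,"ay":0,"az":0,"dx":0,"dy":0,"dz":0.4,"gripper":0},{"ax":0,"ay":0,"az":0,"dx":0,"dy":0,"dz":0,"gripper":0},{"ax":0,"ay":0,"az":0,"dx":0,"dy":0,"dz":0,"gripper":0},{"ax":0,"ay":0,"az":0,"dx":0,"dy":0,"dz":0,"gripper":0}]' | egrep 'pos|force|rot'; done
python3 - <<'E'
from h import *
delta(.599,.2287,.1,100.75)
c=snap('wrist','wrist19'); 
a=c['img'][120:210,260:370]
b=snap('side','side19')['img'][80:170,285:395]; d=snap('scene','scene19')['img'][90:180,250:360]
cv2.imwrite('pics/c19.png',cv2.resize(np.vstack([np.hstack([a,b]),np.hstack([d,d*0])])[:,:,::-1],None,fx=3.6,fy=3.3,interpolation=cv2.INTER_CUBIC))
cv2.imwrite('pics/scene19f.png',load('scene19')['img'][:,:,::-1])
for i in range(4): 
    delta(.599,.2287,.1); optics.camera('side')
E
```

```text
position: [0.5992, 0.2279, 0.0998]
tool_rot: [0.638, 0.77, 0.001, 0.001]
ft_force: [-1.1, 0.3, 9.3]
pos [0.5992 0.2279 0.0998] head 100.75 tilt mrad [2.1 0.4] F [-1.1  0.3  9.3] w 0.0233 t 24.5
delta tool mm [ 0.81 -0.06 -0.24]
az 0.0
pos [0.5992 0.2279 0.0998] head 100.75 tilt mrad [2.2 0.4] F [-1.9  1.   8.9] w 0.0231 t 24.65
delta tool mm [ 0.81 -0.09 -0.2 ]
pos [0.5992 0.2279 0.0998] head 100.75 tilt mrad [2.2 0.4] F [-0.7 -1.   8.2] w 0.0232 t 24.7
delta tool mm [ 0.81 -0.1  -0.21]
pos [0.5992 0.2279 0.0998] head 100.75 tilt mrad [2.  0.4] F [-1.5 -0.3  9.5] w 0.0231 t 24.75
delta tool mm [ 0.81 -0.06 -0.24]
pos [0.5992 0.2279 0.0998] head 100.75 tilt mrad [2.1 0.4] F [-1.  -0.   9.4] w 0.0234 t 24.8
delta tool mm [ 0.8  -0.08 -0.23]
```

View pics/c19.png

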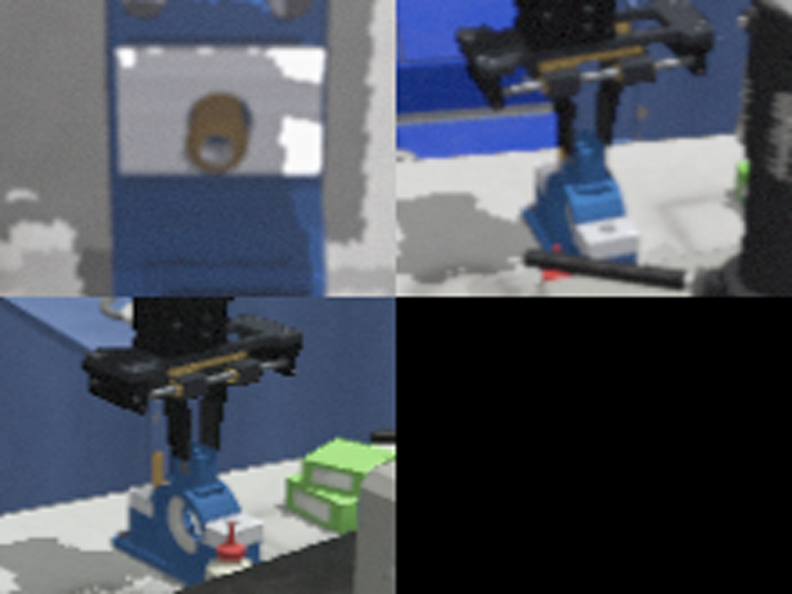

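View pics/scene19.png

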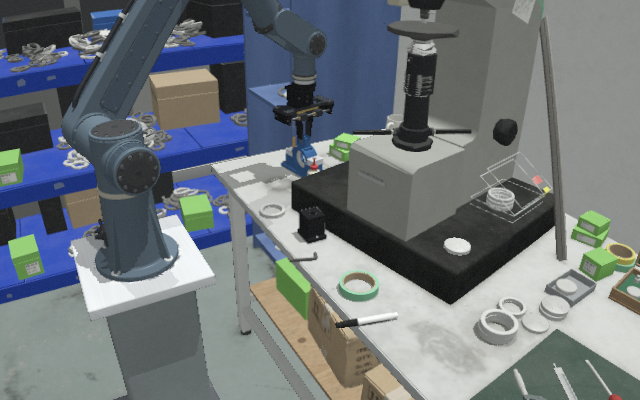

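```bash
python3 -m inch '[{"ax":0,"ay":0,"az":0,"dx":0,"dy":0,"dz":0.9,"gripper":0},{"ax":0,"ay":0,"az":0,"dx":0,"dy":0,"dz":0,"gripper":0},{"ax":0,"ay":0,"az":0,"dx":0,"dy":0,"dz":0,"gripper":0},{"ax":0,"ay":0,"az":0,"dx":0,"dy":0,"dz":0,"gripper":0},{"ax":0,"ay":0,"az":0,"dx":0,"dy":0,"dz":0,"gripper":0}]' | egrep 'pos|force|rot'
python3 - <<'E'
from h import *
for i in range(8): 
    o=robot.get_obs();print(o['time'],o['position'].round(4),o['ft_force'].round(1)); optics.camera('side')
E
```

```text
position: [0.5994, 0.228, 0.0997]
tool_rot: [0.638, 0.77, 0.001, 0.001]
ft_force: [-2.1, -0.3, 12.6]
25.35 [0.5994 0.228  0.0997] [-2.1 -0.3 12.6]
25.4 [0.5994 0.2279 0.0997] [-1.6  0.6 13.4]
25.45 [0.5994 0.228  0.0997] [-2.8 -0.2 12.7]
25.5 [0.5995 0.228  0.0997] [-1.5 -0.4 13.7]
25.55 [0.5994 0.228  0.0997] [-2.2 -0.  13. ]
25.6 [0.5994 0.2279 0.0997] [-1.8  0.1 13.1]
25.65 [0.5994 0.228  0.0997] [-2.5  0.7 12.2]
25.7 [0.5994 0.228  0.0997] [-2.3  0.  12.7]
```

```bash
python3 -m inch '[{"ax":0,"ay":0,"az":0,"dx":0,"dy":0,"dz":0.3,"gripper":0},{"ax":0,"ay":0,"az":0,"dx":0,"dy":0,"dz":0,"gripper":0},{"ax":0,"ay":0,"az":0,"dx":0,"dy":0,"dz":0,"gripper":0},{"ax":0,"ay":0,"az":0,"dx":0,"dy":0,"dz":0,"gripper":0},{"ax":0,"ay":0,"az":0,"dx":0,"dy":0,"dz":0,"gripper":0}]' | egrep 'pos|force|rot'
python3 - <<'E'
from h import *
f=[]
for i in range(8): 
    o=robot.get_obs();f.append(o['ft_force']); c=optics.camera('side')
print(np.mean(f,0),o['position'],o['time'])
z=load('side0'); 
print(np.abs(c['img'].astype(int)-z['img']).sum(2)[190:345,255:320].max(1)[::10])
print(robot.hand_in())
E
```

```text
position: [0.5995, 0.228, 0.0997]
tool_rot: [0.638, 0.77, 0.001, 0.001]
ft_force: [-1.7, -1.0, 14.0]
[-2.21309265 -0.52802299 14.08819114] [0.5994708  0.22797889 0.09968129] 26.6
[147 166 277 179  69 105  82   7   6   9  12   8   9   8   9   8]
the job is handed in; nothing more can be done
None
```

The housing is closed and the job is handed in, at 26.6 s of the 69 s allowed.

- **Guide pin:** I pulled it from the holder, lowered it into the empty hole until it touched the floor (about 4.6 N, TCP at 70 mm as expected), and let go. Afterwards it stood where predicted.
- **Cap:** I gripped it across the lug and lowered it over the pin and the dowel with no sign of jamming. It met the lower half at TCP z = 0.100 m, the flush height, and read 0.0997 m under load.
- **Press:** I handed in still gripping the cap and pressing down. The wrist force averaged 14.1 N. With the cap's weight of about 3.6 N, the lower half feels roughly 17.7 N.
- **Bystanders:** The bottle, loose ring and tape roll look unmoved in the last scene picture. A before/after difference of the side view shows no change around the tape roll. It does differ around the loose ring and holder; I put that down to the arm's shadow and the removed pin, but did not check it separately.

**Checks that disagreed:**
- **Wrist camera:** it was off by about 1.5 mm against the arm, so I corrected for that before both fits.
- **Finger opening:** it read 10.3 mm on the 12 mm pin and 23.3 mm on the 24 mm lug, but both grips held.

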